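# Seal the dry-storage cabinet with its draw latch

## Robot

A 6-joint arm with a two-finger parallel gripper is mounted at the origin on the work surface. World frame = base frame: x ahead of the robot, y to its left, z up, the work surface at z = 0. Lengths are in mm, angles in degrees, forces in N, time in s.
With the tool pointing down it reaches from about 300 to 850 mm from the base axis. Payload 4.2 kg.
Tool frame: the origin (TCP) lies midway between the tips of the shut fingers; the grasp point (between the pads) lies 19 mm behind it (env.grip_point_offset is the distance from the TCP to the grasp point, in mm); z points along the fingers, x is the direction in which the jaws open and shut, and the axes are right-handed (so a half turn about z gives the same grasp; the last joint's range is limited). The gripper opens to 91 mm and grips with 3 to 60 N. Pads are 32 mm wide; open, the fingers measure 118 mm over their backs; the gripper's body (76 mm by 178 mm) begins 60 mm behind the grasp point.
Start: joints at [-67.208, 18.312, 89.639, -0, 72.044, -1.146], TCP at [233.312, -525.556, 213.976] pointing down, gripper open.
Joint ranges: [-177.97, 177.97], [-48.28, 115.42], [12.27, 149.76], [-77.06, 257.06], [2.81, 150.46], [-146.56, 146.56]. Speed limits (degrees/s): [147.25, 147.25, 180, 180, 180, 180].

## Interface

Orientations are given as [roll, pitch, yaw] about the fixed x, y, z axes, in that order (R = Rz(yaw) Ry(pitch) Rx(roll)).
In Python, from workcell import env gives the robot as it stands.
- The arm moves only by the shell command python3 -m pendant 'ROWS' [FORCE]. ROWS is JSON, a list of rows, each an object with "xyz": the shift along the tool's x, y, z in m, a list of three; "roll": the turn about the tool's z in degrees; "jaw": the closure, from 0 (fully open) to 1 (shut). A call has exactly 8 rows; each row is the pose to reach, as a shift and turn from the pose commanded when the call began, along the tool's axes at that moment; what a row does not reach only later rows make up. A row lasts 1/8 s, in which the tool goes at most 62.5 mm and 10.7 degrees, less where a joint would pass 70% of its speed; a pose out of reach is approached as far as the arm can. A call with a gripper value outside its range is refused whole. The fingers move at their own pace and stop on an object; FORCE is the grip in N (left out, the last holds). Time passes only in rows, so rows that repeat a pose let the fingers close, or fill a call up. It gives the time, the measured TCP pose, the force and the opening at its end, in the units of the state.
- env.state(): the state, without advancing time (a new reading comes with each control period).
- env.grab_frame(name): name is "side" or "top" or "wrist"; returns (picture, depth): 480x640x3 uint8, blue, green, red; 480x640 float32, mm along the optical axis (not along the pixel's ray), 0 where there is no reading.
- env.camera_params(name): a dict with "camera_matrix" (3x3 intrinsics, pixels), "D" ([k1, k2, p1, p2, k3] as OpenCV has them; the pictures are not rectified), "cam_to_world" (4x4, takes a point from camera to world coordinates); the wrist camera has in their place "hand_eye" (4x4, takes a point from camera to tool coordinates, whose origin is the TCP and whose axes are the tool frame's). Camera axes: x right, y up, looking along -z (the intrinsics and any distortion apply to the point x, -y, -z); pixel columns grow to the right and rows downward; lengths in mm; the calibration is good to about 2 mm. A picture is of the moment at which its call begins: read the wrist's pose just before it. camera_params takes no time and is no camera call.
- env.job_done(): hands the job in, once; it reports no verdict.
The state is a dict: "time_s": time; "qpos": joint angles; "qvel": joint speeds; "effort": joint torques, N m; "ee_pos": TCP position; "ee_rot": TCP orientation; "force": force on the tool from outside, world axes, zero at the start; "torque": the same for the moment, N m; "gripper_width": finger opening in mm.
Only numpy, scipy, OpenCV 4.12 (cv2) and the standard library are available. Lean on these libraries where they do the work, as an engineer would, in place of code of your own. Each camera call takes 0.05 s, during which the arm holds its last target. There are 200 camera calls.

## Task

Seal the small clear dry-storage cabinet: push its door shut onto the gasket, hook the wire bail of the draw latch over the keeper on top of the door so that the bail's cross bar lies under the keeper's lip, and press the red-tipped lever over past centre until it lies flat and the door is clamped. Feel your way: the cabinet is thin acrylic, so never push the door, drag the bail on the keeper or press the lever harder than about 25 N, and leave the labware around and on it where it stands.

Things in the scene. Friction and masses are not known exactly. Their poses are not given: they have to be found in the camera images.
- cabinet: Clear-sided, white-roofed dry-storage (desiccator) cabinet fixed on the bench, 200 deep (x) x 260 wide (y) x 170 high mm; origin at the centre of its underside, x from its door to its back, z up. Roof top at z = 170, mouth at x = -100. The latch stands on the roof at y = -75 and moves in the plane y = -75; a black pad 21 mm wide, 20 high carries it from x = -98 to -14.
- door (a joint): Navy-framed clear door, 260 wide x 160 high x 10 thick mm, on a vertical hinge at cabinet x = -104, y = +125. 0 = at rest on the gasket (which varies by 1.2 mm either way), outer face then at cabinet x = -114; positive = ajar (rad), free edge (y = -135) swung to -x. Below 0 the rubber is squeezed, about 15 N per mm at the keeper, 37 at door_push; latched it reads about -0.012. Light friction, stays where left.
- door_push (a point): Middle of the door's outer face, 125 mm from the hinge, 30 mm below its top edge: a clear place to push it shut. -x points out of the door.
- keeper_seat (a point): Where the bail's bar sits in the keeper, a steel hook 16 mm wide on the door's face, open to the front, 200 mm from the hinge; nominal height 194.5 mm. The keeper is screwed on through slots and may sit up to 5 mm higher or lower than this point. x into the cabinet. The plate's front face is 2.5 mm to +x, the foot ledge's top 4.5 mm below (it reaches 16 mm to -x). Door on gasket: cabinet x = -120, y = -75.
- keeper_lip (a point): Front edge of the lip over the seat, which keeps the bar from lifting out: 8.5 mm to -x of the seat, nominal height 199.8 mm, again up to 5 mm higher or lower. The lip's top is 2.3 mm above this point, its edge's underside 2.3 mm below: 7.5 mm of gap over the foot. The 5 mm bar comes down in front of the lip onto the foot, then slides to +x under the lip until it butts on the plate.
- lever_pivot (a point): Pivot pin of the latch lever, fixed at cabinet x = -80, y = -75, z = 200 mm; the lever swings about the cabinet's y axis. This frame turns with the lever: x along the handle towards its tip, z out of its outer face.
- lever_tip (a point): On the outer (upper when shut) face of the lever's red tip, 55 mm along the handle from the pivot. The handle is 20 mm wide and 5 mm thick, its outer face 7 mm off the pivot along the lever's z; it ends 62 mm from the pivot.
- lever (a joint): Lever angle: 0 = shut, flat towards the cabinet's back on its stop; grows as it is raised and swung over towards the door, stop at 2.0 rad. Centre is at about 0.17. Friction holds it where left. With the bail hooked and the door on the gasket it stands at 0.8 to 1.4; pressing it shut from there takes up to about 10 N at the tip, less near centre, then it snaps down.
- bail: Wire bail of the latch; origin on the pin that joins it to the lever, 20 mm from the lever's pivot and 0.175 rad below the handle line: at lever angle a the pin lies at elevation a - 0.175 from the pivot, from the cabinet's +x towards +z. Its -x points along its legs to the bar, which starts raised 15 to 50 degrees above the pin; light friction holds it up where it is left.
- door_panel: The door's acrylic panel with the keeper on its top edge; origin at the foot of the hinge, on the inner face; -y along the door to its free edge.
- handle: The lever's steel handle with its red tip; same origin (the pivot pin) and axes as lever_pivot.
- bail_bar (a point): Middle of the bail's cross bar. The bail is a loop of 5 mm steel wire, 35 mm wide, straddling the lever; its legs run 56 mm from the bar back to a pin on the lever. x points from bar to pin. The bar gets past the front of the lip only with the lever swung well forward (pulling the bail takes it along), clearing it by only 3 to 8 mm before the linkage is taut.
- bail_ends (a point): Same point as bail_bar: the bar carries a black finger barrel on each end, 12 mm in diameter and 8 long with flat outer faces, 46 mm apart over all along the cabinet's y. The place to pinch the bail from outside; it can turn between the fingers, and slips a few mm if pulled hard. With the bar on the keeper's foot the barrels' undersides are 11 to 21 mm above the roof's level.
- tips_red: Tip box with a red rack, 122 x 84 x 68 mm, loose on the bench; not part of the job. Origin under its centre.
- tips_purple: Tip box with a purple base and white tips, 122 x 84 x 68 mm, loose on the bench; not part of the job. Origin under its centre.
- pipette: Black pipette lying on the bench, 230 mm long; not part of the job. Origin near its middle.
- reagent: Glass jar with a blue cap, 52 mm wide, 105 mm high; not part of the job. Origin under its centre.
- tube_rack: Teal tube rack 100 x 200 mm, 111 mm high with its tubes; not part of the job. Origin under its centre.
- petri: Stack of two petri dishes, 60 mm wide and 29 mm high, loose on the cabinet's roof; not part of the job. Origin under its centre.

How it is judged:
By the outcome, as a careful person would: the job done as asked, in the order asked, and still so for the second after the job is handed in, with the robot touching nothing.
It also fails if it takes over 72 s, if anything falls off the work surface, if the arm or the gripper's body presses on something with over 40 N, if the wrist force passes 120 N, or if a joint passes its speed limit or range.

## Working session

There is one attempt and no reset: what is moved stays moved. The work goes in short steps, Python scripts to look and compute and a shell command to move; the robot and the scene stay as the last step left them, time stands still between calls to the robot, and variables do not carry over. Pictures are saved under pics/ and viewed, about 8 in all and at most 12, crops included, and the job is handed in when it is done.

```bash
ls; mkdir -p pics; cat > h.py <<'E'
import numpy as np, cv2
from workcell import env
from scipy.spatial.transform import Rotation as R
def tool():
    s=env.state(); T=np.eye(4); T[:3,:3]=R.from_euler('xyz',s['ee_rot'],degrees=True).as_matrix(); T[:3,3]=s['ee_pos']; return T
def grab(n):
    T=tool(); im,d=env.grab_frame(n); p=env.camera_params(n)
    C=T@np.array(p['hand_eye']) if n=='wrist' else np.array(p['cam_to_world'])
    return im,d,(np.array(p['camera_matrix']),np.array(p['D']),C)
def ray(c,uv):
    q=cv2.undistortPoints(np.array([[uv]],float),c[0],c[1])[0,0]
    return c[2][:3,3], c[2][:3,:3]@np.array([q[0],-q[1],-1])
def pt(c,d,uv,r=2):
    u,v=map(int,uv); z=d[v-r:v+r+1,u-r:u+r+1]; z=z[z>0]
    if len(z)==0: return None
    o,k=ray(c,uv); return o+k*np.median(z)
def plane(c,uv,z):
    o,k=ray(c,uv); return o+k*(z-o[2])/k[2]
def cloud(d,c):
    v,u=np.nonzero(d>0); q=cv2.undistortPoints(np.stack([u,v],1).astype(float)[:,None],c[0],c[1])[:,0]
    P=np.c_[q[:,0],-q[:,1],-np.ones(len(q))]*d[v,u][:,None]
    return P@c[2][:3,:3].T+c[2][:3,3],u,v
def proj(c,X):
    q=(np.linalg.inv(c[2])@np.append(X,1))[:3]*[1,-1,-1]
    return cv2.projectPoints(q[None],np.zeros(3),np.zeros(3),c[0],c[1])[0][0,0]
E
python3 - <<'E'
from h import *
import pickle
for n in ('side','top'):
    f=grab(n); pickle.dump(f,open(n+'.pkl','wb')); cv2.imwrite(f'pics/{n}0.png',f[0]); print(n,f[2][2].round(2).tolist(),f[2][0].round(0).tolist(), (f[1]>0).mean())
print(env.state())
E
```

```text
pics
side [[-0.91, 0.26, -0.33, 26.94], [-0.42, -0.6, 0.68, 1041.83], [-0.02, 0.76, 0.65, 1085.46], [0.0, 0.0, 0.0, 1.0]] [[563.0, 0.0, 326.0], [0.0, 563.0, 240.0], [0.0, 0.0, 1.0]] 0.9910872395833333
top [[0.01, 1.0, -0.08, 410.87], [-1.0, 0.0, -0.01, 37.48], [-0.01, 0.08, 1.0, 1401.74], [0.0, 0.0, 0.0, 1.0]] [[466.0, 0.0, 319.0], [0.0, 466.0, 248.0], [0.0, 0.0, 1.0]] 0.9960091145833333
{'time_s': 0.1, 'qpos': array([-6.72082221e+01,  1.83474374e+01,  8.96972416e+01, -1.06159816e-03,
        7.20438379e+01, -1.14465026e+00]), 'qvel': array([-0.01433682, -0.03295539, -0.05034035,  0.11929125,  0.01002503,
       -0.06411512]), 'effort': array([-3.59355579e-05, -4.13333774e+01, -2.32508916e+01,  7.28027313e-02,
        4.21166746e-02, -5.83503993e-05]), 'ee_pos': array([ 233.12946521, -525.14485081,  213.22450623]), 'ee_rot': array([-1.79999241e+02,  8.85194143e-02, -6.60632431e+01]), 'force': array([ 0.15353777, -0.22906523, -0.82321331]), 'torque': array([ 0.03585259, -0.01553095, -0.06581008]), 'gripper_width': 91.35681428261746}
```

View pics/side0.png

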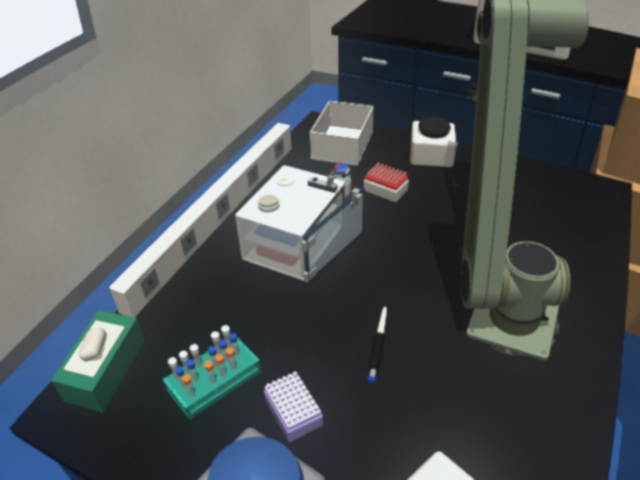

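View pics/top0.png

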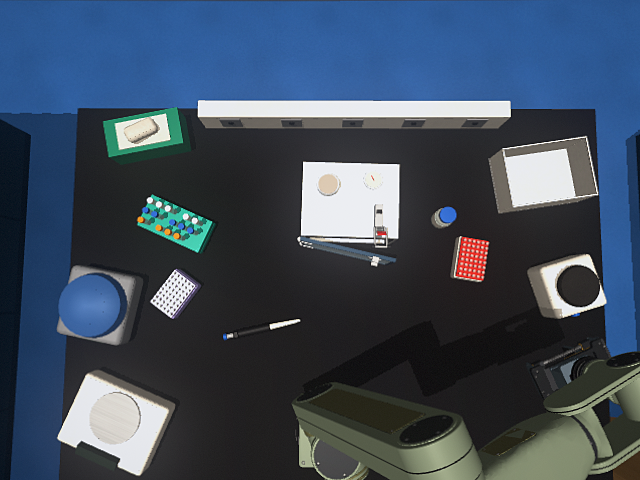

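Top view: the roof spans about (302,163)–(399,238). The door is ajar, with its hinge at (302,240) and its free edge at (393,262). The latch is at (380,225), the keeper at (376,261) and the petri dishes at (328,184). The reagent jar is at (445,215).

```bash
python3 - <<'E'
from h import *
import pickle
f=pickle.load(open('top.pkl','rb')); im,d,c=f
P,u,v=cloud(d,c)
box=(u>285)&(u<415)&(v>150)&(v<280)
m=box&(P[:,2]>160)&(P[:,2]<180)
M=np.zeros((480,640),np.uint8); M[v[m],u[m]]=255
M[(im.min(2)<150)]=0
M=cv2.morphologyEx(M,cv2.MORPH_OPEN,np.ones((3,3)))
cn=max(cv2.findContours(M,0,2)[0],key=cv2.contourArea)
W=np.array([plane(c,p[0].astype(float),170)[:2] for p in cn],np.float32)
r=cv2.minAreaRect(W);print(r,cv2.boxPoints(r).round(1).tolist())
print('roof z',np.median(P[m,2]))
for n,uv in dict(hinge=(302,240),free=(393,262),keeper=(376,261),petri=(328,184),reag=(446,215)).items(): print(n,pt(c,d,uv).round(1))
# heights above roof
m=box&(P[:,2]>182); 
for x in range(0,1):
    q=P[m]; print(len(q)); 
    for a,uu,vv in sorted(zip(q.round(0).tolist(),u[m],v[m]))[::6]: print(a,uu,vv,im[vv,uu])
E
```

```text
((646.3826904296875, -35.54301452636719), (259.0082702636719, 200.86390686035156), 88.85456085205078) [[543.4000244140625, -163.0], [744.2000122070312, -167.0], [749.4000244140625, 91.9000015258789], [548.5999755859375, 95.9000015258789]]
roof z 169.96919061253834
hinge [536.7  91.5 164.8]
free [ 487.8 -174.3    8.3]
keeper [ 479.8 -101.9  195.6]
petri [680.9  23.1 199.3]
reag [ 615.1 -309.   104.4]
877
[470.0, -103.0, 184.0] 376 265 [225 232 236]
[473.0, -103.0, 182.0] 376 264 [252 255 255]
[475.0, -93.0, 185.0] 372 263 [244 248 251]
[478.0, -98.0, 184.0] 374 262 [221 225 228]
[480.0, -97.0, 195.0] 374 261 [185 192 196]
[482.0, -102.0, 196.0] 376 260 [227 231 234]
[485.0, -104.0, 201.0] 377 259 [230 234 238]
[487.0, -107.0, 198.0] 378 258 [239 243 247]
[488.0, -92.0, 194.0] 372 258 [122 125 128]
[490.0, -94.0, 200.0] 373 257 [238 244 248]
[509.0, -129.0, 245.0] 389 248 [47 45 45]
[511.0, -125.0, 252.0] 388 247 [57 54 56]
[512.0, -119.0, 245.0] 385 247 [157 162 165]
[514.0, -128.0, 251.0] 389 246 [71 70 71]
[514.0, -111.0, 245.0] 382 246 [216 224 228]
[514.0, -91.0, 252.0] 374 246 [5
[... 5032 characters left out ...]
[178 201 220]
[698.0, 34.0, 195.0] 324 178 [178 202 220]
[699.0, 8.0, 201.0] 334 177 [176 201 220]
[699.0, 36.0, 202.0] 323 177 [175 200 220]
[700.0, 31.0, 197.0] 325 177 [177 201 220]
[701.0, 15.0, 195.0] 331 177 [178 202 220]
[702.0, 26.0, 199.0] 327 176 [177 200 220]
[703.0, 34.0, 196.0] 324 176 [173 199 219]
[704.0, 18.0, 201.0] 330 175 [179 202 220]
[705.0, 13.0, 198.0] 332 175 [189 207 221]
[705.0, 39.0, 199.0] 322 175 [233 232 232]
[707.0, 21.0, 200.0] 329 174 [197 212 222]
[708.0, 23.0, 198.0] 328 174 [190 208 221]
[709.0, 28.0, 195.0] 326 174 [207 217 223]
[711.0, 10.0, 197.0] 333 173 [243 238 236]
[713.0, 23.0, 200.0] 328 172 [243 239 235]
[714.0, 21.0, 197.0] 329 172 [244 239 237]
```

```bash
cat >> h.py <<'E'
A=np.radians(-1.14); O=np.array([646.4,-35.5])
Rc=np.array([[np.cos(A),-np.sin(A)],[np.sin(A),np.cos(A)]])
def c2w(p): return np.append(Rc@np.array(p[:2],float)+O,p[2])
def w2c(p): p=np.array(p,float); return np.append(Rc.T@(p[:2]-O),p[2])
def go(cab,yaw=None):
    T=tool(); s=env.state(); d=T[:3,:3].T@(c2w(cab)-T[:3,3])
    print('from cab',w2c(T[:3,3]).round(1),'yaw',s['ee_rot'][2].round(1),'shift mm',d.round(1),'roll',None if yaw is None else round(s['ee_rot'][2]-yaw,1))
def st():
    s=env.state(); print(round(s['time_s'],2),'cab',w2c(s['ee_pos']).round(1),'rot',s['ee_rot'].round(1),'F(cab)',(Rc.T@s['force'][:2]).round(1),s['force'][2].round(1),'w',round(s['gripper_width'],1))
E
python3 - <<'E'
from h import *
print(np.array(env.camera_params('wrist')['hand_eye']).round(2).tolist())
go((-190,0,320),-1.1)
E
```

```text
[[1.0, 0.0, 0.0, -0.76], [0.0, -0.96, -0.28, -80.11], [-0.0, 0.28, -0.96, -169.64], [0.0, 0.0, 0.0, 1.0]]
from cab [-403.4 -497.8  213.2] yaw -66.1 shift mm [-360.5 -404.3 -106.2] roll -65.0
```

```bash
python3 -m pendant '[{"xyz":[0,0,-0.05],"roll":0,"jaw":1},{"xyz":[-0.03,-0.04,-0.09],"roll":-8,"jaw":1},{"xyz":[-0.07,-0.08,-0.107],"roll":-16,"jaw":1},{"xyz":[-0.11,-0.12,-0.107],"roll":-25,"jaw":1},{"xyz":[-0.15,-0.165,-0.107],"roll":-34,"jaw":1},{"xyz":[-0.19,-0.21,-0.107],"roll":-43,"jaw":1},{"xyz":[-0.23,-0.255,-0.107],"roll":-52,"jaw":1},{"xyz":[-0.27,-0.30,-0.107],"roll":-60,"jaw":1}]' 20 && python3 -c "
from h import *
go((-190,0,320),-1.1)"
```

```text
time_s: 1.1
ee_pos: [398.2, -155.2, 320.8]
ee_rot: [180.0, -0.0, -5.8]
force: [1.0, -0.0, 1.0]
gripper_width: 13.8
from cab [-245.7 -124.6  320.8] yaw -5.8 shift mm [  45.4 -128.7    0.8] roll -4.7
```

```bash
python3 -m pendant '[{"xyz":[0.015,-0.04,0],"roll":-2,"jaw":1},{"xyz":[0.03,-0.09,0],"roll":-4.7,"jaw":1},{"xyz":[0.045,-0.129,0],"roll":-4.7,"jaw":1},{"xyz":[0.045,-0.129,0],"roll":-4.7,"jaw":1},{"xyz":[0.045,-0.129,0],"roll":-4.7,"jaw":1},{"xyz":[0.045,-0.129,0],"roll":-4.7,"jaw":1},{"xyz":[0.045,-0.129,0],"roll":-4.7,"jaw":1},{"xyz":[0.045,-0.129,0],"roll":-4.7,"jaw":1}]' && python3 -c "
from h import *
import pickle
f=grab('wrist');pickle.dump(f,open('w1.pkl','wb'));cv2.imwrite('pics/w1.png',f[0]);st();go((-180,0,125),-1.1)"
```

```text
time_s: 2.1
ee_pos: [456.1, -34.1, 321.0]
ee_rot: [180.0, -0.0, -1.4]
force: [-0.4, -0.3, 0.1]
gripper_width: 0.5
2.15 cab [-190.2   -2.3  321. ] rot [180.   -0.   -1.4] F(cab) [-0.4  0. ] 0.6 w 0.4
from cab [-190.2   -2.3  321. ] yaw -1.4 shift mm [ 10.1  -2.3 196. ] roll -0.3
```

View pics/w1.png

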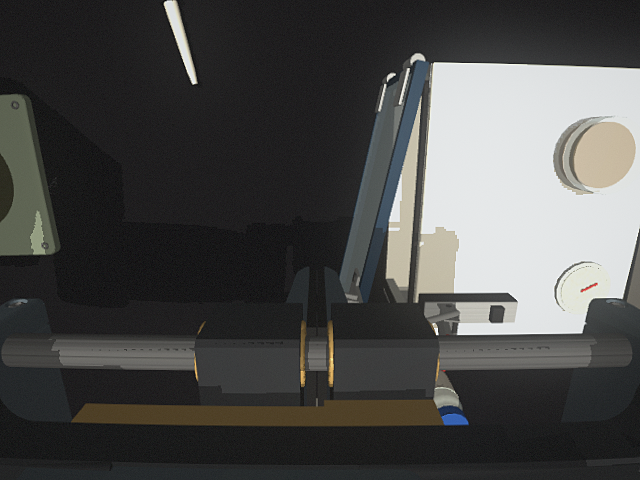

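Wrist view: the roof's left edge runs (430,65)–(415,300) and the door leans ajar from (415,60) to (350,290). The gripper covers the latch area. I'll check the registration, then push the door.

```bash
python3 -c "
from h import *
import pickle
im,d,c=pickle.load(open('w1.pkl','rb'))
for uv in [(436,80),(436,150),(430,200),(424,260)]:
    p=plane(c,uv,170);print(uv,w2c(p).round(1), im[uv[1],uv[0]-12:uv[0]+6:2].max(1))
P,u,v=cloud(d,c);W=np.array([w2c(p) for p in P])
m=(W[:,2]>156)&(W[:,2]<176)&(W[:,0]<-103)
for y in range(120,-60,-20):
    k=m&(abs(W[:,1]-y)<1.5); 
    if k.any(): print(y,W[k,0].min().round(1),W[k,0].max().round(1),np.median(W[k,2]).round(1))
"
```

```text
(436, 80) [-95.4 116.4 170. ] [ 91  78  65 141 222 231 228 229 229]
(436, 150) [-91.6  62.4 170. ] [ 65 122 237 232 231 230 231 232 232]
(430, 200) [-93.5  20.9 170. ] [ 76  66 133 238 232 232 232 232 232]
(424, 260) [-94.8 -32.9 170. ] [ 55  62 101 134 194 194 195 193 194]
120 -114.0 -103.7 168.5
100 -118.5 -107.6 168.9
80 -122.8 -111.9 168.6
60 -126.4 -116.8 169.0
40 -130.8 -103.2 168.8
20 -134.9 -124.6 168.8
0 -138.8 -128.8 168.8
-20 -143.2 -132.6 168.8
-40 -147.5 -103.0 168.8
```

```bash
python3 -m pendant '[{"xyz":[0.010,-0.002,0.055],"roll":0,"jaw":1},{"xyz":[0.010,-0.002,0.11],"roll":0,"jaw":1},{"xyz":[0.010,-0.002,0.16],"roll":0,"jaw":1},{"xyz":[0.010,-0.002,0.196],"roll":0,"jaw":1},{"xyz":[0.010,-0.002,0.196],"roll":0,"jaw":1},{"xyz":[0.018,-0.002,0.196],"roll":0,"jaw":1},{"xyz":[0.026,-0.002,0.196],"roll":0,"jaw":1},{"xyz":[0.031,-0.002,0.196],"roll":0,"jaw":1}]' && python3 -m pendant '[{"xyz":[0.004,0,0],"roll":0,"jaw":1},{"xyz":[0.008,0,0],"roll":0,"jaw":1},{"xyz":[0.012,0,0],"roll":0,"jaw":1},{"xyz":[0.016,0,0],"roll":0,"jaw":1},{"xyz":[0.018,0,0],"roll":0,"jaw":1},{"xyz":[0.020,0,0],"roll":0,"jaw":1},{"xyz":[0.021,0,0],"roll":0,"jaw":1},{"xyz":[0.022,0,0],"roll":0,"jaw":1}]' && python3 -c "
from h import *
st()"
```

```text
time_s: 3.15
ee_pos: [489.1, -32.4, 126.2]
ee_rot: [180.0, -0.2, -1.4]
force: [-0.5, 0.8, 0.1]
gripper_width: 0.6
time_s: 4.15
ee_pos: [509.4, -32.8, 125.0]
ee_rot: [180.0, 0.0, -1.4]
force: [-0.8, -0.2, 0.4]
gripper_width: 0.3
4.15 cab [-137.1   -0.   125. ] rot [180.    0.   -1.4] F(cab) [-0.8 -0.2] 0.4 w 0.3
```

```bash
python3 -m pendant '[{"xyz":[0.001,0,0],"jaw":1,"roll":0},{"xyz":[0.002,0,0],"jaw":1,"roll":0},{"xyz":[0.003,0,0],"roll":0,"jaw":1},{"xyz":[0.004,0,0],"roll":0,"jaw":1},{"xyz":[0.0045,0,0],"roll":0,"jaw":1},{"xyz":[0.005,0,0],"roll":0,"jaw":1},{"xyz":[0.0055,0,0],"roll":0,"jaw":1},{"xyz":[0.006,0,0],"roll":0,"jaw":1}]' && python3 -c "
from h import *
st()
f=grab('wrist');import pickle;pickle.dump(f,open('w2.pkl','wb'))
P,u,v=cloud(f[1],f[2]);W=np.array([w2c(p) for p in P])
m=(W[:,2]>160)&(W[:,2]<176)&(W[:,0]<-103)&(W[:,0]>-170)
for y in range(130,-80,-20):
    k=m&(abs(W[:,1]-y)<1.5)
    if k.any(): print(y,W[k,0].min().round(1),W[k,0].max().round(1))
"
```

```text
time_s: 5.15
ee_pos: [515.4, -32.9, 124.9]
ee_rot: [180.0, 0.0, -1.4]
force: [-0.2, -0.2, 0.6]
gripper_width: 0.6
5.15 cab [-131.    -0.   124.9] rot [180.    0.   -1.4] F(cab) [-0.2 -0.2] 0.6 w 0.6
110 -113.2 -103.0
90 -114.1 -103.7
70 -114.8 -104.6
50 -115.7 -105.2
30 -116.6 -106.4
```

```bash
python3 -m pendant '[{"xyz":[0.0005,0,0],"jaw":1,"roll":0},{"xyz":[0.001,0,0],"jaw":1,"roll":0},{"xyz":[0.0015,0,0],"roll":0,"jaw":1},{"xyz":[0.0018,0,0],"roll":0,"jaw":1},{"xyz":[0.0021,0,0],"roll":0,"jaw":1},{"xyz":[0.0023,0,0],"roll":0,"jaw":1},{"xyz":[0.0025,0,0],"roll":0,"jaw":1},{"xyz":[0.0025,0,0],"roll":0,"jaw":1}]' && python3 -c "
from h import *
st()"
```

```text
time_s: 6.2
ee_pos: [517.9, -33.0, 124.9]
ee_rot: [180.0, -0.0, -1.4]
force: [-0.8, 0.3, 0.3]
gripper_width: 0.2
6.2 cab [-128.5   -0.   124.9] rot [180.   -0.   -1.4] F(cab) [-0.8  0.3] 0.3 w 0.2
```

```bash
for i in 1; do python3 -m pendant '[{"xyz":[0.0001,0,0],"jaw":1,"roll":0},{"xyz":[0.0002,0,0],"jaw":1,"roll":0},{"xyz":[0.0003,0,0],"roll":0,"jaw":1},{"xyz":[0.0004,0,0],"roll":0,"jaw":1},{"xyz":[0.0005,0,0],"roll":0,"jaw":1},{"xyz":[0.0006,0,0],"roll":0,"jaw":1},{"xyz":[0.0007,0,0],"roll":0,"jaw":1},{"xyz":[0.0007,0,0],"roll":0,"jaw":1}]';done
```

```text
time_s: 7.2
ee_pos: [518.6, -33.0, 124.9]
ee_rot: [180.0, -0.0, -1.4]
force: [-0.2, 0.1, -0.2]
gripper_width: 0.8
```

```bash
for i in 1; do python3 -m pendant '[{"xyz":[0.0001,0,0],"jaw":1,"roll":0},{"xyz":[0.0002,0,0],"jaw":1,"roll":0},{"xyz":[0.0003,0,0],"roll":0,"jaw":1},{"xyz":[0.0004,0,0],"roll":0,"jaw":1},{"xyz":[0.0005,0,0],"roll":0,"jaw":1},{"xyz":[0.0006,0,0],"roll":0,"jaw":1},{"xyz":[0.0006,0,0],"roll":0,"jaw":1},{"xyz":[0.0006,0,0],"roll":0,"jaw":1}]';done
```

```text
time_s: 8.2
ee_pos: [519.2, -33.0, 124.9]
ee_rot: [180.0, -0.0, -1.4]
force: [-1.1, -1.1, 0.2]
gripper_width: 0.6
```

```bash
for i in 1; do python3 -m pendant '[{"xyz":[0.0001,0,0],"jaw":1,"roll":0},{"xyz":[0.0002,0,0],"jaw":1,"roll":0},{"xyz":[0.0003,0,0],"roll":0,"jaw":1},{"xyz":[0.0004,0,0],"roll":0,"jaw":1},{"xyz":[0.0005,0,0],"roll":0,"jaw":1},{"xyz":[0.0006,0,0],"roll":0,"jaw":1},{"xyz":[0.0006,0,0],"roll":0,"jaw":1},{"xyz":[0.0006,0,0],"roll":0,"jaw":1}]';done
```

```text
time_s: 9.2
ee_pos: [519.8, -33.0, 124.9]
ee_rot: [180.0, -0.0, -1.4]
force: [0.4, -0.7, -1.6]
gripper_width: 0.3
```

```bash
for i in 1; do python3 -m pendant '[{"xyz":[0.0001,0,0],"jaw":1,"roll":0},{"xyz":[0.0002,0,0],"jaw":1,"roll":0},{"xyz":[0.0003,0,0],"roll":0,"jaw":1},{"xyz":[0.0004,0,0],"roll":0,"jaw":1},{"xyz":[0.0005,0,0],"roll":0,"jaw":1},{"xyz":[0.0005,0,0],"roll":0,"jaw":1},{"xyz":[0.0005,0,0],"roll":0,"jaw":1},{"xyz":[0.0005,0,0],"roll":0,"jaw":1}]';done
```

```text
time_s: 10.2
ee_pos: [520.3, -33.1, 124.9]
ee_rot: [180.0, -0.0, -1.4]
force: [-0.4, -0.9, -0.3]
gripper_width: 1.0
```

```bash
python3 -m pendant '[{"xyz":[0.0001,0,0],"jaw":1,"roll":0},{"xyz":[0.0002,0,0],"jaw":1,"roll":0},{"xyz":[0.0003,0,0],"roll":0,"jaw":1},{"xyz":[0.0004,0,0],"roll":0,"jaw":1},{"xyz":[0.0005,0,0],"roll":0,"jaw":1},{"xyz":[0.0005,0,0],"roll":0,"jaw":1},{"xyz":[0.0005,0,0],"roll":0,"jaw":1},{"xyz":[0.0005,0,0],"roll":0,"jaw":1}]'; python3 -c "
from h import *
st()
f=grab('wrist');import pickle;pickle.dump(f,open('w3.pkl','wb'))
for n in ('w1','w2','w3'):
  f=pickle.load(open(n+'.pkl','rb'))
  P,u,v=cloud(f[1],f[2]);W=np.array([w2c(p) for p in P])
  m=(W[:,2]>160)&(W[:,2]<176)&(W[:,0]<-103)&(W[:,0]>-170)
  q=[]
  for y in range(115,20,-8):
    k=m&(abs(W[:,1]-y)<1.5)
    if k.any(): q.append((y,W[k,0].min()))
  q=np.array(q);p=np.polyfit(q[:,0],q[:,1],1);print(n,p, np.polyval(p,[0,125]))
"
```

```text
time_s: 11.2
ee_pos: [520.7, -33.1, 124.9]
ee_rot: [180.0, 0.0, -1.4]
force: [-0.3, -0.5, 1.6]
gripper_width: 0.3
11.2 cab [-1.258e+02 -1.000e-01  1.249e+02] rot [180.    0.   -1.4] F(cab) [-0.3 -0.5] 1.6 w 0.3
w1 [   0.2047539  -138.90627503] [-138.90627503 -113.31203761]
w2 [ 4.14210496e-02 -1.17763971e+02] [-117.76397129 -112.58634009]
w3 [ 3.65095008e-03 -1.12962001e+02] [-112.96200102 -112.50563226]
```

```bash
python3 -m pendant '[{"xyz":[0.0001,0,0],"jaw":1,"roll":0},{"xyz":[0.0002,0,0],"jaw":1,"roll":0},{"xyz":[0.0003,0,0],"roll":0,"jaw":1},{"xyz":[0.0004,0,0],"roll":0,"jaw":1},{"xyz":[0.0005,0,0],"roll":0,"jaw":1},{"xyz":[0.0005,0,0],"roll":0,"jaw":1},{"xyz":[0.0005,0,0],"roll":0,"jaw":1},{"xyz":[0.0005,0,0],"roll":0,"jaw":1}]'
```

```text
time_s: 12.25
ee_pos: [520.8, -33.1, 124.9]
ee_rot: [180.0, 0.0, -1.4]
force: [-5.4, -1.9, 1.8]
gripper_width: 0.3
```

```bash
python3 -m pendant '[{"xyz":[0.0001,0,0],"jaw":1,"roll":0},{"xyz":[0.0002,0,0],"jaw":1,"roll":0},{"xyz":[0.0003,0,0],"roll":0,"jaw":1},{"xyz":[0.0003,0,0],"roll":0,"jaw":1},{"xyz":[0.0003,0,0],"roll":0,"jaw":1},{"xyz":[0.0003,0,0],"roll":0,"jaw":1},{"xyz":[0.0003,0,0],"roll":0,"jaw":1},{"xyz":[0.0003,0,0],"roll":0,"jaw":1}]'
```

```text
time_s: 13.25
ee_pos: [520.9, -33.1, 124.9]
ee_rot: [180.0, 0.1, -1.4]
force: [-5.4, -1.6, 3.0]
gripper_width: 0.2
```

```bash
sed -i 's/646.4,-35.5/647.8,-35.5/' h.py; python3 -m pendant '[{"xyz":[-0.015,0,0],"jaw":1,"roll":0},{"xyz":[-0.04,0,-0.03],"jaw":1,"roll":0},{"xyz":[-0.05,0,-0.085],"roll":0,"jaw":1},{"xyz":[-0.05,0.0,-0.14],"roll":0,"jaw":1},{"xyz":[-0.04,0.04,-0.18],"roll":0,"jaw":0},{"xyz":[-0.03,0.09,-0.205],"roll":0,"jaw":0},{"xyz":[-0.02,0.13,-0.205],"roll":0,"jaw":0},{"xyz":[-0.01,0.15,-0.205],"roll":0,"jaw":0}]' && python3 -c "
from h import *
st()
f=grab('wrist');import pickle;pickle.dump(f,open('w4.pkl','wb'));cv2.imwrite('pics/w4.png',f[0]);st()
f=grab('side');cv2.imwrite('pics/s4.png',cv2.resize(f[0][140:240,280:400],None,fx=5,fy=5,interpolation=3))
"
```

```text
time_s: 14.25
ee_pos: [508.5, -184.3, 330.1]
ee_rot: [180.0, -0.1, -1.5]
force: [0.4, 0.4, -0.0]
gripper_width: 37.6
14.25 cab [-136.3 -151.6  330.1] rot [ 1.8e+02 -1.0e-01 -1.5e+00] F(cab) [0.4 0.4] -0.0 w 37.6
14.3 cab [-135.2 -153.1  329.3] rot [ 1.799e+02 -1.000e-01 -1.500e+00] F(cab) [ 1.8 -1.8] -0.9 w 41.4
```

View pics/w4.png

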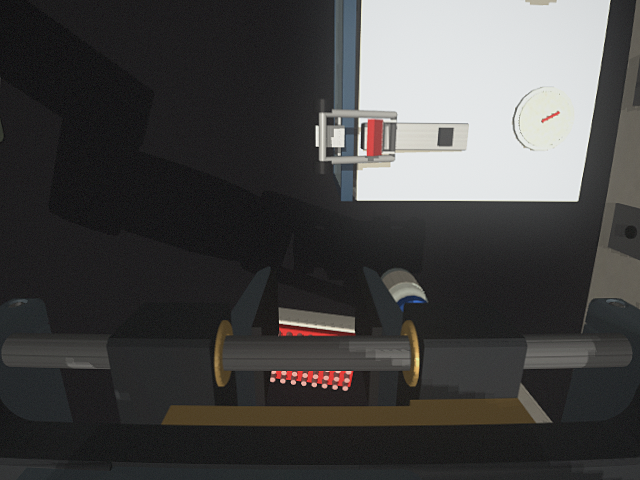

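Wrist plan view: the bail bar is at column 322, with barrels at (322,104) and (322,167). The white keeper is at (330,136), the red tip at (374,138), and the door is flush along column 345. Next I'll measure these with depth.

```bash
python3 -c "
from h import *
import pickle
im,d,c=pickle.load(open('w4.pkl','rb'))
P,u,v=cloud(d,c);W=np.array([w2c(p) for p in P])
def s(n,m): print(n,m.sum(),np.median(W[m],0).round(1),W[m].min(0).round(1),W[m].max(0).round(1))
h=W[:,2]
s('barrelA',(u>312)&(u<332)&(v>96)&(v<111)&(h>215))
s('barrelB',(u>312)&(u<332)&(v>161)&(v<175)&(h>215))
s('bar',(u>312)&(u<330)&(v>114)&(v<158)&(h>215))
r=(im[v,u,2]>150)&(im[v,u,1]<80)&(v<200); s('red',r)
k=(u>312)&(u<350)&(v>118)&(v<152)&(h>180)&(h<212); s('keeper',k)
for x in np.arange(-145,-108,2):
  m=k&(abs(W[:,0]-x)<1)&(abs(W[:,1]+75)<12)
  if m.any(): print(x,m.sum(),np.median(W[m,2]).round(1),W[m,1].min().round(0),W[m,1].max().round(0))
s('pad',(u>400)&(u<430)&(v>128)&(v<145))
s('roof',(u>420)&(u<500)&(v>60)&(v<90))
"

```

```text
barrelA 228 [-131.9  -55.4  248.3] [-137.5  -58.8  244.1] [-126.1  -51.9  250.5]
barrelB 206 [-132.   -94.   248.5] [-137.9  -97.8  241.4] [-125.9  -90.6  251.2]
bar 313 [-131.9  -74.5  245.3] [-133.9  -88.   241.5] [-127.2  -61.5  247.5]
red 481 [-99.9 -74.6 256.1] [-104.2  -87.8  172.9] [ 64.1 -55.9 259.5]
keeper 481 [-122.8  -74.5  196.9] [-136.6  -82.8  183. ] [-114.5  -66.9  199.6]
-137 21 185.3 -82.0 -67.0
-135 63 185.2 -82.0 -67.0
-129 22 196.3 -83.0 -67.0
-127 44 197.1 -83.0 -67.0
-125 66 197.1 -83.0 -67.0
-123 47 197.1 -83.0 -67.0
-121 63 197.1 -83.0 -67.0
-119 65 197.0 -83.0 -67.0
-117 44 197.6 -83.0 -67.0
-115 46 197.7 -83.0 -67.0
pad 461 [-57.9 -75.6 188.8] [-69.1 -81.7 186.9] [-45.9 -70.2 190.9]
roof 2285 [-18.6 -27.6 168.8] [-51.3 -38.7 166.3] [ 15.2 -16.4 171.3]
```

View pics/s4.png

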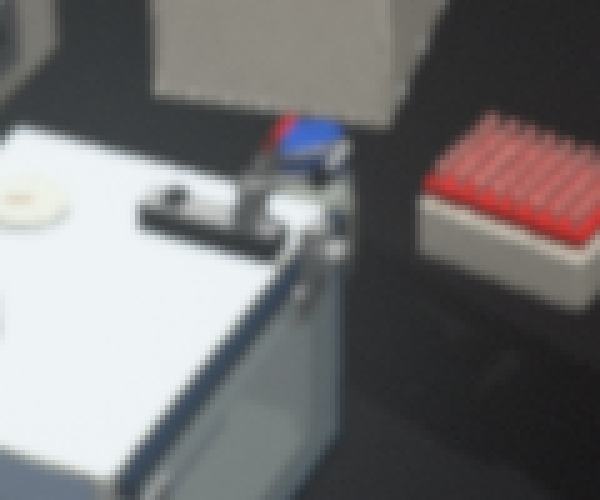

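The keeper sits about 3.6 mm low: foot top about 186.5, lip top about 198.3. The bar is at cabinet (-132, -74.7, 245) and lever a is about 1.84. Next I'll turn the gripper and go above the bail.

```bash
python3 -c "
from h import *
go((-132,-74.7,300),-91.1)"; python3 -m pendant '[{"xyz":[0.001,-0.02,0],"jaw":0.2,"roll":10.5},{"xyz":[0.002,-0.04,0],"jaw":0.2,"roll":21},{"xyz":[0.003,-0.06,0],"roll":31.5,"jaw":0.2},{"xyz":[0.004,-0.076,0],"roll":42,"jaw":0.2},{"xyz":[0.004,-0.076,0],"roll":52.5,"jaw":0.2},{"xyz":[0.004,-0.076,0],"roll":63,"jaw":0.2},{"xyz":[0.004,-0.076,0],"roll":73.5,"jaw":0.2},{"xyz":[0.004,-0.076,0],"roll":84,"jaw":0.2}]'; python3 -c "
from h import *
st();go((-132,-74.7,300),-91.1);go((-132,-74.7,240),-91.1)"
```

```text
from cab [-136.1 -151.1  329. ] yaw -1.5 shift mm [  3.6 -76.4  29. ] roll 89.6
time_s: 15.35
ee_pos: [513.4, -105.0, 329.6]
ee_rot: [180.0, 0.1, -85.6]
force: [0.4, -1.2, -0.1]
gripper_width: 72.8
15.35 cab [-132.9  -72.2  329.6] rot [ 1.80e+02  1.00e-01 -8.56e+01] F(cab) [ 0.4 -1.2] -0.1 w 72.8
from cab [-132.9  -72.2  329.6] yaw -85.6 shift mm [ 2.6 -0.7 29.6] roll 5.5
from cab [-132.9  -72.2  329.6] yaw -85.6 shift mm [ 2.7 -0.7 89.6] roll 5.5
```

```bash
python3 -m pendant '[{"xyz":[0.0026,-0.0007,0.02],"jaw":0.2,"roll":5.5},{"xyz":[0.0026,-0.0007,0.05],"jaw":0.2,"roll":5.5},{"xyz":[0.0026,-0.0007,0.075],"jaw":0.2,"roll":5.5},{"xyz":[0.0026,-0.0007,0.088],"jaw":0.2,"roll":5.5},{"xyz":[0.0026,-0.0007,0.088],"jaw":0.3,"roll":5.5},{"xyz":[0.0026,-0.0007,0.088],"jaw":0.4,"roll":5.5},{"xyz":[0.0026,-0.0007,0.088],"jaw":0.45,"roll":5.5},{"xyz":[0.0026,-0.0007,0.088],"jaw":0.6,"roll":5.5}]' 12; python3 -c "
from h import *
f=grab('wrist');import pickle;pickle.dump(f,open('w5.pkl','wb'));cv2.imwrite('pics/w5.png',f[0]);st()"
```

```text
time_s: 16.35
ee_pos: [514.8, -108.8, 242.5]
ee_rot: [-180.0, 0.1, -90.9]
force: [-0.8, 1.7, 1.4]
gripper_width: 45.9
16.4 cab [-131.6  -76.   242.3] rot [-1.80e+02  1.00e-01 -9.09e+01] F(cab) [-0.1  2.3] 0.9 w 45.6
```

View pics/w5.png

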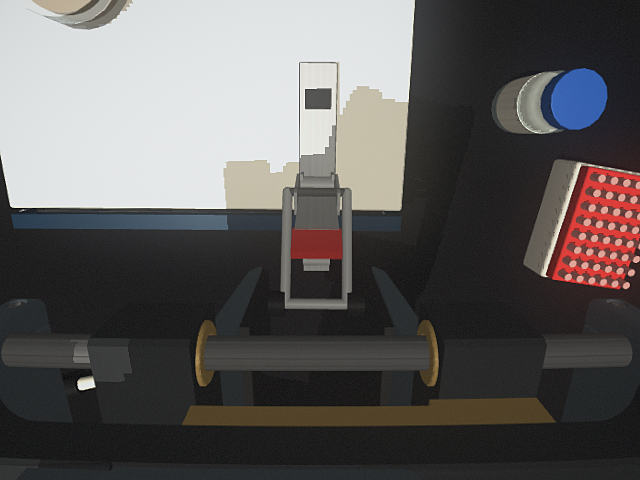

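The bail is between the fingers: barrels at about (275,300) and (360,300), finger tips at about (255,268) and (380,268), width 45.9. I'll check where the tip plane projects before moving on.

```bash
python3 -c "
from h import *
import pickle
im,d,c=pickle.load(open('w5.pkl','rb'))
T=tool()
for dx in (-23,0,23):
  for dz in (0,-10): print(dx,dz,proj(c,(T@[dx,0,dz,1])[:3]).round(0))
for uv in [(318,303),(276,301),(360,301),(255,272),(380,272)]:
  p=pt(c,d,uv); print(uv,w2c(p).round(1), (np.linalg.inv(T)@np.append(p,1))[:3].round(1))
st()
"

```

```text
-23 0 [271. 302.]
-23 -10 [269. 311.]
0 0 [319. 302.]
0 -10 [319. 311.]
23 0 [366. 302.]
23 -10 [369. 311.]
(318, 303) [-131.   -75.7  244.8] [-0.3 -0.5 -2.5]
(276, 301) [-128.7  -56.   247.9] [-20.   -3.   -5.5]
(360, 301) [-128.7  -95.4  247.4] [19.4 -2.8 -5.1]
(255, 272) [-113.9  -46.9  248.7] [-29.1 -17.9  -6.3]
(380, 272) [-113.8 -103.9  248.4] [ 28.  -17.7  -6.1]
16.4 cab [-131.6  -76.   242.3] rot [-1.80e+02  1.00e-01 -9.09e+01] F(cab) [-0.1  2.3] 0.9 w 45.6
```

```bash
python3 -m pendant '[{"xyz":[0,0,0],"jaw":0.7,"roll":0},{"xyz":[0,0,0],"jaw":0.7,"roll":0},{"xyz":[0,0.002,0.004],"jaw":0.7,"roll":0},{"xyz":[0,0.004,0.010],"jaw":0.7,"roll":0},{"xyz":[0,0.005,0.016],"jaw":0.7,"roll":0},{"xyz":[0,0.005,0.022],"jaw":0.7,"roll":0},{"xyz":[0,0.005,0.028],"jaw":0.7,"roll":0},{"xyz":[0,0.005,0.030],"jaw":0.7,"roll":0}]' 20; python3 -c "
from h import *
f=grab('wrist');import pickle;pickle.dump(f,open('w6.pkl','wb'));st();T=tool()
im,d,c=f
P,u,v=cloud(d,c);W=np.array([w2c(p) for p in P])
m=(abs(u-318)<12)&(abs(W[:,0]+137)<8)&(abs(W[:,2]-T[2,3])<12)
print(m.sum(),np.median(W[m],0))"
```

```text
time_s: 17.4
ee_pos: [509.4, -108.8, 211.2]
ee_rot: [180.0, 0.1, -90.9]
force: [-1.1, 5.2, 2.4]
gripper_width: 45.6
17.45 cab [-136.9  -76.   211. ] rot [ 1.80e+02  1.00e-01 -9.09e+01] F(cab) [-0.7  5. ] 1.7 w 45.5
234 [-136.41842003  -75.8146698   214.75172771]
```

```bash
python3 -m pendant '[{"xyz":[-0.0007,0,0.002],"jaw":0.7,"roll":0},{"xyz":[-0.0007,0,0.004],"jaw":0.7,"roll":0},{"xyz":[-0.0007,0,0.006],"jaw":0.7,"roll":0},{"xyz":[-0.0007,-0.0004,0.008],"jaw":0.7,"roll":0},{"xyz":[-0.0007,-0.0007,0.010],"jaw":0.7,"roll":0},{"xyz":[-0.0007,-0.001,0.012],"jaw":0.7,"roll":0},{"xyz":[-0.0007,-0.0013,0.013],"jaw":0.7,"roll":0},{"xyz":[-0.0007,-0.0013,0.013],"jaw":0.7,"roll":0}]'; python3 -c "
from h import *
f=grab('wrist');import pickle;pickle.dump(f,open('w7.pkl','wb'));st();T=tool()
cv2.imwrite('pics/w7.png',cv2.resize(f[0][170:330,210:430],None,fx=3.5,fy=3.5,interpolation=3))
im,d,c=f
P,u,v=cloud(d,c);W=np.array([w2c(p) for p in P])
m=(abs(u-318)<12)&(abs(W[:,0]+137)<8)&(abs(W[:,2]-T[2,3])<12)
print(m.sum(),np.median(W[m],0))"
```

```text
time_s: 18.45
ee_pos: [510.9, -108.7, 198.8]
ee_rot: [180.0, -0.0, -90.9]
force: [-0.7, 3.7, 1.8]
gripper_width: 45.6
18.5 cab [-135.4  -75.9  198.8] rot [180.   -0.  -90.9] F(cab) [-0.4  3.8] 0.8 w 45.6
246 [-134.67765555  -75.66021159  202.65754913]
```

View pics/w7.png

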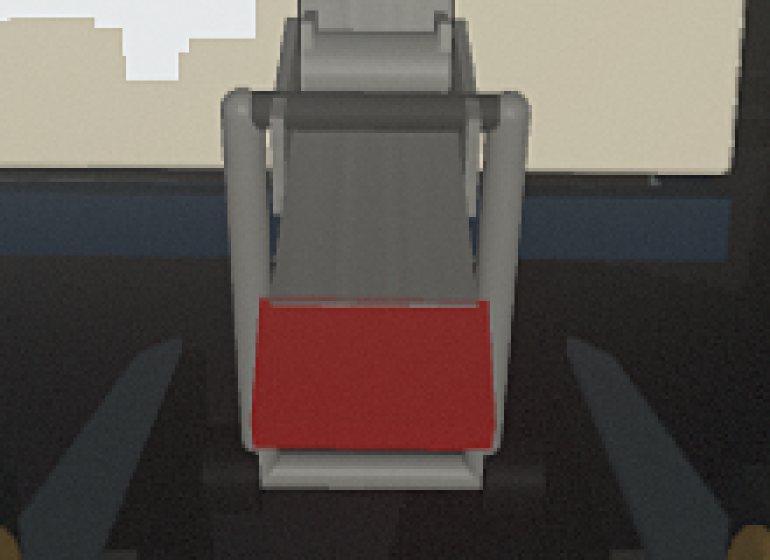

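The crop shows the bar (y≈470) just past the red tip and centred between the fingers, with the linkage straight. Nothing is touching the keeper yet, so I'll go down in small steps.

```bash
python3 -m pendant '[{"xyz":[0,0,0.001],"jaw":0.7,"roll":0},{"xyz":[0,0,0.002],"jaw":0.7,"roll":0},{"xyz":[0,0,0.003],"jaw":0.7,"roll":0},{"xyz":[0,-0.0002,0.004],"jaw":0.7,"roll":0},{"xyz":[0,-0.0004,0.005],"jaw":0.7,"roll":0},{"xyz":[0,-0.0006,0.006],"jaw":0.7,"roll":0},{"xyz":[0,-0.0007,0.0065],"jaw":0.7,"roll":0},{"xyz":[0,-0.0007,0.0065],"jaw":0.7,"roll":0}]'; python3 -c "
from h import *
st()"
```

```text
time_s: 19.5
ee_pos: [511.6, -108.7, 192.3]
ee_rot: [180.0, -0.0, -90.9]
force: [-0.4, 3.6, 2.1]
gripper_width: 45.4
19.5 cab [-134.7  -75.9  192.3] rot [180.   -0.  -90.9] F(cab) [-0.5  3.6] 2.1 w 45.4
```

```bash
python3 -m pendant '[{"xyz":[0,-0.0002,0.0007],"jaw":0.7,"roll":0},{"xyz":[0,-0.0004,0.0014],"jaw":0.7,"roll":0},{"xyz":[0,-0.0006,0.0021],"jaw":0.7,"roll":0},{"xyz":[0,-0.0009,0.0028],"jaw":0.7,"roll":0},{"xyz":[0,-0.0012,0.0035],"jaw":0.7,"roll":0},{"xyz":[0,-0.0015,0.004],"jaw":0.7,"roll":0},{"xyz":[0,-0.0017,0.0045],"jaw":0.7,"roll":0},{"xyz":[0,-0.0017,0.0045],"jaw":0.7,"roll":0}]'; python3 -c "
from h import *
f=grab('wrist');st();T=tool()
im,d,c=f
P,u,v=cloud(d,c);W=np.array([w2c(p) for p in P])
m=(abs(u-318)<12)&(abs(W[:,0]+134)<8)&(abs(W[:,2]-T[2,3])<12)
print(m.sum(),np.median(W[m],0))"
```

```text
time_s: 20.5
ee_pos: [513.4, -108.7, 187.9]
ee_rot: [180.0, -0.0, -90.9]
force: [1.0, 3.6, 1.6]
gripper_width: 45.3
20.55 cab [-132.9  -75.9  187.9] rot [-180.    -0.   -90.9] F(cab) [-0.8  4.8] 2.2 w 45.7
0 [nan nan nan]
  return _methods._mean(a, axis=axis, dtype=dtype,
  ret = um.true_divide(
```

```bash
python3 -m pendant '[{"xyz":[0,-0.0002,0.0003],"jaw":0.7,"roll":0},{"xyz":[0,-0.0004,0.0006],"jaw":0.7,"roll":0},{"xyz":[0,-0.0006,0.0009],"jaw":0.7,"roll":0},{"xyz":[0,-0.0008,0.0012],"jaw":0.7,"roll":0},{"xyz":[0,-0.001,0.0015],"jaw":0.7,"roll":0},{"xyz":[0,-0.001,0.0015],"jaw":0.7,"roll":0},{"xyz":[0,-0.001,0.0015],"jaw":0.7,"roll":0},{"xyz":[0,-0.001,0.0015],"jaw":0.7,"roll":0}]'; python3 -c "
from h import *
st()"
```

```text
time_s: 21.55
ee_pos: [514.3, -108.7, 186.4]
ee_rot: [180.0, -0.0, -90.9]
force: [-1.0, 3.5, 2.0]
gripper_width: 45.7
21.55 cab [-132.   -75.9  186.4] rot [180.   -0.  -90.9] F(cab) [-1.1  3.4] 2.0 w 45.7
```

```bash
python3 -m pendant '[{"xyz":[0,-0.0003,0.0003],"jaw":0.7,"roll":0},{"xyz":[0,-0.0006,0.0006],"jaw":0.7,"roll":0},{"xyz":[0,-0.0008,0.0009],"jaw":0.7,"roll":0},{"xyz":[0,-0.001,0.0012],"jaw":0.7,"roll":0},{"xyz":[0,-0.001,0.0012],"jaw":0.7,"roll":0},{"xyz":[0,-0.001,0.0012],"jaw":0.7,"roll":0},{"xyz":[0,-0.001,0.0012],"jaw":0.7,"roll":0},{"xyz":[0,-0.001,0.0012],"jaw":0.7,"roll":0}]'; python3 -c "
from h import *
st()"
```

```text
time_s: 22.55
ee_pos: [515.2, -108.7, 185.2]
ee_rot: [180.0, -0.0, -90.9]
force: [-2.4, 3.0, 0.5]
gripper_width: 45.6
22.55 cab [-131.1  -75.9  185.2] rot [180.   -0.  -90.9] F(cab) [-2.4  2.9] 0.5 w 45.6
```

```bash
python3 -m pendant '[{"xyz":[0,0,0.0002],"jaw":0.7,"roll":0},{"xyz":[0,0,0.0004],"jaw":0.7,"roll":0},{"xyz":[0,0,0.0006],"jaw":0.7,"roll":0},{"xyz":[0,0,0.0008],"jaw":0.7,"roll":0},{"xyz":[0,0,0.001],"jaw":0.7,"roll":0},{"xyz":[0,0,0.001],"jaw":0.7,"roll":0},{"xyz":[0,0,0.001],"jaw":0.7,"roll":0},{"xyz":[0,0,0.001],"jaw":0.7,"roll":0}]'; python3 -c "
from h import *
st()
f=grab('wrist');cv2.imwrite('pics/w8.png',cv2.resize(f[0][170:330,210:430],None,fx=3.5,fy=3.5,interpolation=3));st()"
```

```text
time_s: 23.55
ee_pos: [515.4, -108.8, 184.9]
ee_rot: [-180.0, -0.0, -90.9]
force: [-4.1, 4.8, 5.4]
gripper_width: 45.8
23.55 cab [-130.9  -75.9  184.9] rot [-180.    -0.   -90.9] F(cab) [-4.2  4.7] 5.4 w 45.8
23.6 cab [-130.8  -75.9  184.9] rot [-180.    -0.   -90.9] F(cab) [-3.8  3.6] 4.9 w 45.4
```

View pics/w8.png

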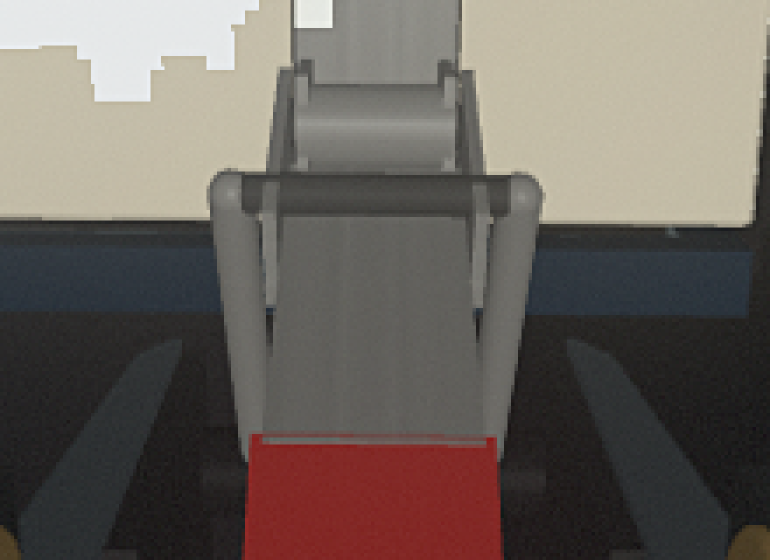

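The red tip now hangs over the bar, so the lever is well forward. The bar has a light foot contact with Fz at 5 N. Next I'll slide it towards the plate and watch Fx.

```bash
python3 -m pendant '[{"xyz":[0,-0.0004,-0.0005],"jaw":0.7,"roll":0},{"xyz":[0,-0.0008,-0.0007],"jaw":0.7,"roll":0},{"xyz":[0,-0.0012,-0.0007],"jaw":0.7,"roll":0},{"xyz":[0,-0.0016,-0.0007],"jaw":0.7,"roll":0},{"xyz":[0,-0.002,-0.0007],"jaw":0.7,"roll":0},{"xyz":[0,-0.0024,-0.0007],"jaw":0.7,"roll":0},{"xyz":[0,-0.0028,-0.0007],"jaw":0.7,"roll":0},{"xyz":[0,-0.003,-0.0007],"jaw":0.7,"roll":0}]'; python3 -c "
from h import *
st()"
```

```text
time_s: 24.6
ee_pos: [518.6, -108.8, 185.0]
ee_rot: [-180.0, -0.0, -90.9]
force: [-2.9, 3.5, 3.6]
gripper_width: 45.2
24.6 cab [-127.8  -75.9  185. ] rot [-180.    -0.   -90.9] F(cab) [-3.   3.4] 3.6 w 45.2
```

```bash
python3 -m pendant '[{"xyz":[0,-0.0006,0],"jaw":0.7,"roll":0},{"xyz":[0,-0.0012,0],"jaw":0.7,"roll":0},{"xyz":[0,-0.0018,0],"jaw":0.7,"roll":0},{"xyz":[0,-0.0024,0],"jaw":0.7,"roll":0},{"xyz":[0,-0.003,0],"jaw":0.7,"roll":0},{"xyz":[0,-0.0036,0],"jaw":0.7,"roll":0},{"xyz":[0,-0.0042,0],"jaw":0.7,"roll":0},{"xyz":[0,-0.0045,0],"jaw":0.7,"roll":0}]'; python3 -c "
from h import *
st()"
```

```text
time_s: 25.6
ee_pos: [523.0, -108.9, 185.0]
ee_rot: [-180.0, -0.0, -90.9]
force: [-3.5, 3.5, 2.8]
gripper_width: 45.7
25.6 cab [-123.3  -75.9  185. ] rot [-180.    -0.   -90.9] F(cab) [-3.6  3.4] 2.8 w 45.7
```

```bash
python3 -m pendant '[{"xyz":[0,-0.0004,0],"jaw":0.7,"roll":0},{"xyz":[0,-0.0008,0],"jaw":0.7,"roll":0},{"xyz":[0,-0.0012,0],"jaw":0.7,"roll":0},{"xyz":[0,-0.0015,0],"jaw":0.7,"roll":0},{"xyz":[0,-0.0018,0],"jaw":0.7,"roll":0},{"xyz":[0,-0.0021,0],"jaw":0.7,"roll":0},{"xyz":[0,-0.0022,0],"jaw":0.7,"roll":0},{"xyz":[0,-0.0022,0],"jaw":0.7,"roll":0}]'; python3 -c "
from h import *
st()"
```

```text
time_s: 26.6
ee_pos: [525.1, -108.9, 184.9]
ee_rot: [-180.0, -0.0, -90.9]
force: [-2.9, 2.9, 3.2]
gripper_width: 45.4
26.6 cab [-121.2  -75.9  184.9] rot [-180.    -0.   -90.9] F(cab) [-3.   2.8] 3.2 w 45.4
```

```bash
python3 -m pendant '[{"xyz":[0,-0.0002,0],"jaw":0.7,"roll":0},{"xyz":[0,-0.0004,0],"jaw":0.7,"roll":0},{"xyz":[0,-0.0006,0],"jaw":0.7,"roll":0},{"xyz":[0,-0.0008,0],"jaw":0.7,"roll":0},{"xyz":[0,-0.001,0],"jaw":0.7,"roll":0},{"xyz":[0,-0.0012,0],"jaw":0.7,"roll":0},{"xyz":[0,-0.0013,0],"jaw":0.7,"roll":0},{"xyz":[0,-0.0013,0],"jaw":0.7,"roll":0}]'; python3 -c "
from h import *
st()"
```

```text
time_s: 27.6
ee_pos: [526.1, -109.0, 184.9]
ee_rot: [180.0, -0.0, -90.9]
force: [-5.3, 2.2, 4.3]
gripper_width: 45.7
27.6 cab [-120.2  -75.9  184.9] rot [180.   -0.  -90.9] F(cab) [-5.3  2.1] 4.3 w 45.7
```

```bash
python3 -m pendant '[{"xyz":[0,-0.0002,0],"jaw":0.7,"roll":0},{"xyz":[0,-0.0004,0],"jaw":0.7,"roll":0},{"xyz":[0,-0.0006,0],"jaw":0.7,"roll":0},{"xyz":[0,-0.0007,0],"jaw":0.7,"roll":0},{"xyz":[0,-0.0008,0],"jaw":0.7,"roll":0},{"xyz":[0,-0.0008,0],"jaw":0.7,"roll":0},{"xyz":[0,-0.0008,0],"jaw":0.7,"roll":0},{"xyz":[0,-0.0008,0],"jaw":0.7,"roll":0}]'; python3 -c "
from h import *
f=grab('wrist');cv2.imwrite('pics/w9.png',f[0]);st()
import pickle;pickle.dump(f,open('w9.pkl','wb'))"
```

```text
time_s: 28.6
ee_pos: [526.3, -109.0, 184.9]
ee_rot: [179.9, -0.0, -90.9]
force: [-6.4, 2.2, 4.9]
gripper_width: 46.0
28.65 cab [-120.   -75.9  184.9] rot [179.9  -0.  -90.9] F(cab) [-5.8  1.7] 5.9 w 45.4
```

View pics/w9.png

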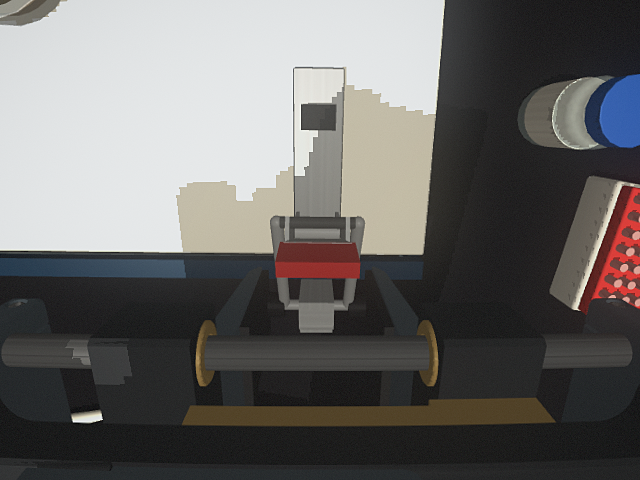

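The keeper's lip, seen at (316,318), now covers the middle of the bar, and the barrels at (275,305) and (360,305) sit against it. So the bar is under the lip and butts on the plate with Fx about -6 N. Next I'll release, rise, and measure the lever.

```bash
python3 -m pendant '[{"xyz":[0,0,0],"jaw":0.4,"roll":0},{"xyz":[0,0,0],"jaw":0.3,"roll":0},{"xyz":[0,0,0],"jaw":0.2,"roll":0},{"xyz":[0,0,0],"jaw":0.2,"roll":0},{"xyz":[0,0,-0.03],"jaw":0.2,"roll":0},{"xyz":[0,0,-0.07],"jaw":0.2,"roll":0},{"xyz":[0,0,-0.11],"jaw":0.2,"roll":0},{"xyz":[0,0.02,-0.115],"jaw":0.5,"roll":0}]'; python3 -c "
from h import *
import pickle
st()
f=grab('wrist');pickle.dump(f,open('w10.pkl','wb'))
for n in ('w9','w10'):
  im,d,c=pickle.load(open(n+'.pkl','rb'))
  P,u,v=cloud(d,c);W=np.array([w2c(p) for p in P])
  r=(im[v,u,2]>90)&(im[v,u,1]<60)&(im[v,u,0]<60)&(abs(W[:,1]+75)<15)&(W[:,2]>200)
  print(n,r.sum())
  for x in np.arange(-140,-40,2):
    m=r&(abs(W[:,0]-x)<1)
    if m.sum()>4: print(x,np.median(W[m,2]).round(1),np.median(W[m,1]).round(1),m.sum())
"
```

```text
time_s: 29.65
ee_pos: [509.0, -109.1, 302.6]
ee_rot: [-179.6, -0.1, -90.8]
force: [-0.3, 0.1, 0.1]
gripper_width: 65.5
29.65 cab [-137.3  -76.3  302.6] rot [-1.796e+02 -1.000e-01 -9.080e+01] F(cab) [-0.3  0.1] 0.1 w 65.5
w9 2802
-78 260.4 -77.2 57
-76 260.8 -74.8 566
-74 261.0 -75.3 623
-72 255.4 -74.5 1556
w10 6
-72 257.3 -84.0 6
```

```bash
python3 -m pendant '[{"xyz":[0,0.005,0],"jaw":1,"roll":0},{"xyz":[0,0.005,0],"jaw":1,"roll":0},{"xyz":[0,0.005,0.01],"jaw":1,"roll":0},{"xyz":[-0.001,0,0.025],"jaw":1,"roll":0},{"xyz":[-0.001,-0.01,0.045],"jaw":1,"roll":0},{"xyz":[-0.001,-0.02,0.05],"jaw":1,"roll":0},{"xyz":[-0.001,-0.03,0.05],"jaw":1,"roll":0},{"xyz":[-0.001,-0.03,0.05],"jaw":1,"roll":0}]' 20; python3 -c "
from h import *
st()
f=grab('wrist');cv2.imwrite('pics/w11.png',f[0]);st()"
```

```text
time_s: 30.7
ee_pos: [538.4, -108.2, 250.2]
ee_rot: [-179.9, -0.0, -90.8]
force: [0.3, 0.3, -0.1]
gripper_width: 0.6
30.7 cab [-107.9  -74.8  250.2] rot [-179.9   -0.   -90.8] F(cab) [0.3 0.3] -0.1 w 0.6
30.75 cab [-108.5  -74.8  250.3] rot [-180.    -0.   -90.8] F(cab) [0.5 0.2] 0.4 w 0.3
```

View pics/w11.png

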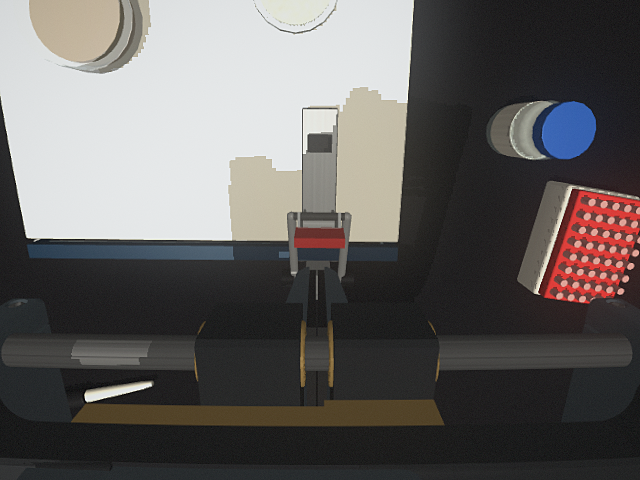

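The bail is in place, with barrels at (290,278) and (347,278) beside the keeper. The red tip at (319,238) stands ahead of the shut fingers. Next I'll push it over.

```bash
python3 -m pendant '[{"xyz":[0,-0.003,0],"jaw":1,"roll":0},{"xyz":[0,-0.006,0],"jaw":1,"roll":0},{"xyz":[0,-0.009,0],"jaw":1,"roll":0},{"xyz":[0,-0.011,0],"jaw":1,"roll":0},{"xyz":[0,-0.012,0],"jaw":1,"roll":0},{"xyz":[0,-0.013,0],"jaw":1,"roll":0},{"xyz":[0,-0.014,0],"jaw":1,"roll":0},{"xyz":[0,-0.015,0],"jaw":1,"roll":0}]'; python3 -c "
from h import *
st()"
```

```text
time_s: 31.75
ee_pos: [552.0, -108.3, 249.9]
ee_rot: [180.0, -0.0, -90.9]
force: [-0.6, 0.7, 0.5]
gripper_width: 0.8
31.75 cab [-94.4 -74.7 249.9] rot [180.   -0.  -90.9] F(cab) [-0.6  0.7] 0.5 w 0.8
```

```bash
python3 -m pendant '[{"xyz":[0,-0.0008,0],"jaw":1,"roll":0},{"xyz":[0,-0.0016,0],"jaw":1,"roll":0},{"xyz":[0,-0.0024,0],"jaw":1,"roll":0},{"xyz":[0,-0.0032,0],"jaw":1,"roll":0},{"xyz":[0,-0.004,0],"jaw":1,"roll":0},{"xyz":[0,-0.0048,0],"jaw":1,"roll":0},{"xyz":[0,-0.0056,0],"jaw":1,"roll":0},{"xyz":[0,-0.006,0],"jaw":1,"roll":0}]'; python3 -c "
from h import *
st()
im,d,c=grab('wrist')
P,u,v=cloud(d,c);W=np.array([w2c(p) for p in P])
r=(im[v,u,2]>90)&(im[v,u,1]<60)&(im[v,u,0]<60)&(abs(W[:,1]+75)<15)&(W[:,2]>200)
if r.sum(): print(r.sum(),W[r].min(0).round(1),W[r].max(0).round(1))"
```

```text
time_s: 32.75
ee_pos: [558.2, -108.4, 249.9]
ee_rot: [180.0, -0.0, -90.9]
force: [-1.2, -0.1, -1.6]
gripper_width: 0.6
32.75 cab [-88.1 -74.7 249.9] rot [180.   -0.  -90.9] F(cab) [-1.2 -0.2] -1.6 w 0.6
797 [-77.1 -85.8 214.6] [-65.2 -62.1 262.1]
```

```bash
python3 -m pendant '[{"xyz":[0,-0.001,0],"jaw":1,"roll":0},{"xyz":[0,-0.002,0],"jaw":1,"roll":0},{"xyz":[0,-0.003,0],"jaw":1,"roll":0},{"xyz":[0,-0.004,0],"jaw":1,"roll":0},{"xyz":[0,-0.005,0],"jaw":1,"roll":0},{"xyz":[0,-0.006,0],"jaw":1,"roll":0},{"xyz":[0,-0.007,0],"jaw":1,"roll":0},{"xyz":[0,-0.008,0],"jaw":1,"roll":0}]'; python3 -c "
from h import *
st()
im,d,c=grab('wrist')
P,u,v=cloud(d,c);W=np.array([w2c(p) for p in P])
r=(im[v,u,2]>90)&(im[v,u,1]<60)&(im[v,u,0]<60)&(abs(W[:,1]+75)<15)&(W[:,2]>200)
for x in np.arange(-80,-30,2):
    m=r&(abs(W[:,0]-x)<1)
    if m.sum()>4: print(x,np.median(W[m,2]).round(1),m.sum())
"
```

```text
time_s: 33.8
ee_pos: [565.9, -108.5, 249.8]
ee_rot: [179.9, 0.0, -90.9]
force: [-3.0, -0.1, -1.7]
gripper_width: 0.2
33.8 cab [-80.4 -74.6 249.8] rot [179.9   0.  -90.9] F(cab) [-3.  -0.1] -1.7 w 0.2
-62 257.7 22
-60 245.2 32
-58 255.8 61
-56 257.1 7
```

```bash
python3 -m pendant '[{"xyz":[0,-0.0022,0.0007],"jaw":1,"roll":0},{"xyz":[0,-0.0044,0.0015],"jaw":1,"roll":0},{"xyz":[0,-0.0066,0.0024],"jaw":1,"roll":0},{"xyz":[0,-0.0088,0.0034],"jaw":1,"roll":0},{"xyz":[0,-0.011,0.0047],"jaw":1,"roll":0},{"xyz":[0,-0.013,0.0059],"jaw":1,"roll":0},{"xyz":[0,-0.015,0.0071],"jaw":1,"roll":0},{"xyz":[0,-0.0166,0.0081],"jaw":1,"roll":0}]'; python3 -c "
from h import *
st()"
```

```text
time_s: 34.85
ee_pos: [582.7, -108.8, 241.8]
ee_rot: [180.0, -0.0, -90.9]
force: [-4.8, 0.3, -0.6]
gripper_width: 0.4
34.85 cab [-63.6 -74.6 241.8] rot [180.   -0.  -90.9] F(cab) [-4.8  0.3] -0.6 w 0.4
```

```bash
python3 -m pendant '[{"xyz":[0,-0.0016,0.0012],"jaw":1,"roll":0},{"xyz":[0,-0.0031,0.0025],"jaw":1,"roll":0},{"xyz":[0,-0.0046,0.0039],"jaw":1,"roll":0},{"xyz":[0,-0.0061,0.0054],"jaw":1,"roll":0},{"xyz":[0,-0.0075,0.0069],"jaw":1,"roll":0},{"xyz":[0,-0.0087,0.0082],"jaw":1,"roll":0},{"xyz":[0,-0.0098,0.0095],"jaw":1,"roll":0},{"xyz":[0,-0.0109,0.0109],"jaw":1,"roll":0}]'; python3 -c "
from h import *
st()"
```

```text
time_s: 35.85
ee_pos: [594.2, -109.0, 231.0]
ee_rot: [-179.9, -0.0, -90.9]
force: [-1.6, -0.6, 0.0]
gripper_width: 0.6
35.85 cab [-52.1 -74.5 231. ] rot [-179.9   -0.   -90.9] F(cab) [-1.6 -0.6] 0.0 w 0.6
```

The force dropped, so I'll look before going on.

```bash
python3 -c "
from h import *
import pickle
f=grab('wrist');pickle.dump(f,open('w12.pkl','wb'));im,d,c=f;cv2.imwrite('pics/w12.png',im)
P,u,v=cloud(d,c);W=np.array([w2c(p) for p in P])
r=(im[v,u,2]>90)&(im[v,u,1]<60)&(im[v,u,0]<60)&(abs(W[:,1]+75)<15)&(W[:,2]>200)
for x in np.arange(-80,-10,2):
    m=r&(abs(W[:,0]-x)<1)
    if m.sum()>4: print(x,np.median(W[m,2]).round(1),m.sum())
"
```

```text
-38 226.8 17
-36 228.8 59
-34 230.6 97
-32 232.4 97
-30 233.8 105
-28 232.0 85
-26 232.4 5
```

View pics/w12.png

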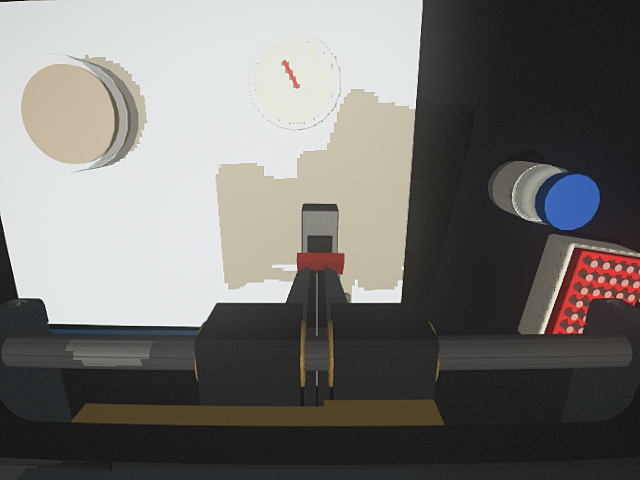

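The lever is at about 0.5 rad with its red tip at (320,262), but the gripper hides the bail. I'll check the bail numerically with the side camera's depth.

```bash
python3 -c "
from h import *
import pickle
f=grab('side');pickle.dump(f,open('s12.pkl','wb'));im,d,c=f
P,u,v=cloud(d,c);W=np.array([w2c(p) for p in P])
m=(W[:,2]>178)&(W[:,2]<262)&(W[:,0]>-170)&(W[:,0]<-20)&(W[:,1]>-110)&(W[:,1]<-40)
i=np.argsort(u[m]*1000+v[m])
for a,b,w in zip(u[m][i],v[m][i],W[m][i].round(0)): print(a,b,w.astype(int).tolist(),im[b,a].tolist())
" | awk 'NR%2==1' | head -150
```

```text
308 182 [-20, -61, 186] [91, 94, 92]
309 181 [-20, -67, 186] [100, 100, 98]
309 183 [-22, -63, 182] [71, 70, 67]
310 168 [-26, -66, 231] [65, 64, 82]
310 180 [-23, -68, 189] [124, 125, 122]
310 182 [-24, -65, 185] [83, 82, 79]
310 184 [-25, -62, 180] [67, 67, 63]
311 168 [-32, -60, 237] [63, 63, 102]
311 178 [-23, -74, 192] [134, 137, 135]
311 180 [-27, -67, 191] [119, 119, 117]
311 182 [-25, -68, 183] [86, 85, 82]
311 184 [-27, -65, 179] [68, 67, 63]
312 162 [-36, -60, 257] [71, 68, 63]
312 164 [-34, -62, 249] [68, 67, 62]
312 167 [-31, -67, 236] [66, 65, 94]
312 169 [-32, -64, 231] [64, 64, 115]
312 177 [-22, -81, 191] [143, 151, 151]
312 179 [-27, -71, 192] [107, 107, 106]
312 181 [-29, -68, 188] [100, 99, 97]
312 183 [-31, -64, 184] [72, 72, 68]
313 162 [-37, -64, 255] [74, 70, 65]
313 164 [-35, -66, 247] [72, 69, 63]
313 166 [-36, -65, 241] [73, 70, 74]
313 168 [-36, -64, 236] [69, 68, 98]
313 170 [-40, -57, 234] [67, 67, 116]
313 177 [-24, -84, 189] [133, 140, 141]
313 179 [-32, -69, 195] [86, 86, 84]
313 181 [-30, -71, 186] [94, 93, 91]
313 183 [-34, -63, 186] [75, 75, 71]
313
[... 3927 characters left out ...]
69, 63]
323 166 [-67, -63, 251] [73, 68, 63]
323 168 [-67, -63, 245] [72, 68, 63]
323 170 [-69, -59, 241] [78, 75, 70]
323 172 [-55, -86, 214] [113, 113, 110]
323 174 [-61, -74, 216] [128, 129, 126]
323 176 [-65, -65, 216] [124, 124, 122]
323 178 [-66, -64, 211] [108, 107, 106]
323 180 [-64, -66, 202] [116, 116, 113]
323 182 [-69, -56, 204] [129, 130, 128]
323 184 [-64, -65, 190] [109, 108, 107]
323 186 [-66, -61, 186] [69, 68, 65]
323 188 [-67, -60, 180] [67, 68, 65]
324 165 [-67, -68, 251] [68, 64, 60]
324 167 [-66, -70, 243] [70, 67, 62]
324 169 [-67, -69, 238] [71, 68, 63]
324 171 [-68, -65, 234] [87, 85, 81]
324 173 [-60, -82, 214] [121, 121, 119]
324 176 [-67, -68, 216] [127, 127, 125]
```

Now just the bail's near side (y from -62 to -48) in front of the pivot.

```bash
python3 -c "
from h import *
import pickle
im,d,c=pickle.load(open('s12.pkl','rb'))
P,u,v=cloud(d,c);W=np.array([w2c(p) for p in P])
m=(W[:,2]>174)&(W[:,2]<225)&(W[:,0]>-150)&(W[:,0]<-62)&(W[:,1]>-64)&(W[:,1]<-46)
for x in range(-150,-60,4):
  k=m&(abs(W[:,0]-x)<2)
  if k.any(): print(x,k.sum(),sorted(W[k,2].round(0).astype(int).tolist())[-14:],np.median(W[k,1]).round(0))
for X in [(-120,-56,189),(-90,-57,200),(-117.6,-56,189)]: print(X,proj(c,c2w(X)).round(1))
m=(W[:,2]>150)&(W[:,2]<166)&(W[:,0]>-125)&(W[:,0]<-104)
q=[]
for y in range(-130,120,15):
  k=m&(abs(W[:,1]-y)<5)
  if k.sum()>3: print('door',y,k.sum(),W[k,0].min().round(1),np.median(W[k,0]).round(1))
"

```

```text
-126 1 [186] -63.0
-122 2 [195, 198] -50.0
-118 10 [191, 192, 192, 194, 194, 195, 195, 197, 198, 201] -51.0
-114 7 [176, 188, 193, 194, 197, 197, 200] -56.0
-110 6 [175, 193, 195, 195, 197, 197] -55.0
-106 2 [196, 197] -58.0
-102 4 [176, 196, 198, 200] -57.0
-98 5 [185, 192, 194, 199, 200] -60.0
-94 6 [177, 181, 185, 187, 189, 201] -61.0
-90 9 [175, 181, 181, 190, 193, 198, 199, 200, 200] -61.0
-86 9 [174, 177, 182, 186, 198, 199, 204, 206, 206] -61.0
-82 8 [175, 176, 183, 186, 199, 199, 204, 205] -63.0
-78 10 [175, 183, 187, 194, 202, 202, 204, 205, 206, 211] -60.0
-74 9 [186, 187, 187, 196, 204, 205, 205, 207, 208] -62.0
-70 11 [177, 177, 180, 187, 188, 193, 204, 204, 205, 207, 210] -62.0
-66 7 [180, 186, 189, 207, 207, 210, 211] -60.0
-62 7 [175, 181, 185, 187, 204, 207, 219] -61.0
(-120, -56, 189) [339.9 190.9]
(-90, -57, 200) [330.  184.7]
(-117.6, -56, 189) [339.1 190.7]
door -85 5 -117.1 -114.4
door -70 9 -115.0 -113.8
door -55 7 -112.6 -110.7
door -40 5 -111.6 -110.7
door -25 6 -112.4 -110.3
door -10 9 -112.9 -110.8
door 5 6 -111.9 -110.9
door 20 7 -113.7 -110.5
door 35 10 -113.6 -111.0
door 50 9 -112.7 -110.7
door 65 4 -112.3 -111.0
door 80 6 -112.1 -111.3
door 95 10 -115.6 -112.2
door 110 11 -117.7 -112.4
```

The barrel is at x≈-118, z≈191 and the legs run straight back to the pin, so the bail is still hooked at the seat. I'll press on.

```bash
python3 -m pendant '[{"xyz":[0,-0.001,0.0015],"jaw":1,"roll":0},{"xyz":[0,-0.002,0.003],"jaw":1,"roll":0},{"xyz":[0,-0.003,0.0047],"jaw":1,"roll":0},{"xyz":[0,-0.004,0.0064],"jaw":1,"roll":0},{"xyz":[0,-0.0048,0.0082],"jaw":1,"roll":0},{"xyz":[0,-0.0056,0.01],"jaw":1,"roll":0},{"xyz":[0,-0.0064,0.0118],"jaw":1,"roll":0},{"xyz":[0,-0.0072,0.0136],"jaw":1,"roll":0}]'; python3 -c "
from h import *
st()"
```

```text
time_s: 36.95
ee_pos: [601.0, -109.1, 217.2]
ee_rot: [-180.0, -0.0, -90.9]
force: [-1.1, -0.4, -0.5]
gripper_width: 0.4
36.95 cab [-45.3 -74.5 217.2] rot [-180.    -0.   -90.9] F(cab) [-1.1 -0.4] -0.5 w 0.4
```

```bash
python3 -m pendant '[{"xyz":[0,-0.0003,0.001],"jaw":1,"roll":0},{"xyz":[0,-0.0006,0.002],"jaw":1,"roll":0},{"xyz":[0,-0.0009,0.003],"jaw":1,"roll":0},{"xyz":[0,-0.0012,0.004],"jaw":1,"roll":0},{"xyz":[0,-0.0015,0.005],"jaw":1,"roll":0},{"xyz":[0,-0.0017,0.006],"jaw":1,"roll":0},{"xyz":[0,-0.0019,0.007],"jaw":1,"roll":0},{"xyz":[0,-0.002,0.0075],"jaw":1,"roll":0}]'; python3 -c "
from h import *
st()
im,d,c=grab('wrist')
P,u,v=cloud(d,c);W=np.array([w2c(p) for p in P])
r=(im[v,u,2]>90)&(im[v,u,1]<60)&(im[v,u,0]<60)&(abs(W[:,1]+75)<15)&(W[:,2]>185)
for x in np.arange(-60,0,2):
    m=r&(abs(W[:,0]-x)<1)
    if m.sum()>4: print(x,np.median(W[m,2]).round(1),m.sum())"
```

```text
time_s: 37.95
ee_pos: [602.9, -109.1, 209.8]
ee_rot: [180.0, -0.0, -90.9]
force: [-0.5, 0.1, 1.2]
gripper_width: -0.0
37.95 cab [-43.4 -74.5 209.8] rot [180.   -0.  -90.9] F(cab) [-0.5  0. ] 1.2 w -0.0
-32 206.4 9
-30 206.9 22
-28 207.8 33
-26 208.8 75
-24 209.3 55
-22 210.2 32
-20 208.8 160
-18 207.5 33
```

```bash
python3 -m pendant '[{"xyz":[0,-0.0003,0.0004],"jaw":1,"roll":0},{"xyz":[0,-0.0003,0.0008],"jaw":1,"roll":0},{"xyz":[0,-0.0003,0.0012],"jaw":1,"roll":0},{"xyz":[0,-0.0003,0.0016],"jaw":1,"roll":0},{"xyz":[0,-0.0003,0.002],"jaw":1,"roll":0},{"xyz":[0,-0.0003,0.0023],"jaw":1,"roll":0},{"xyz":[0,-0.0003,0.0026],"jaw":1,"roll":0},{"xyz":[0,-0.0003,0.0026],"jaw":1,"roll":0}]'; python3 -c "
from h import *
st()"
```

```text
time_s: 39.0
ee_pos: [603.2, -109.1, 209.1]
ee_rot: [-179.9, -0.0, -90.9]
force: [-3.3, 0.5, 9.0]
gripper_width: 0.4
39.0 cab [-43.1 -74.5 209.1] rot [-179.9   -0.   -90.9] F(cab) [-3.3  0.4] 9.0 w 0.4
```

```bash
python3 -m pendant '[{"xyz":[0,0,-0.01],"jaw":1,"roll":0},{"xyz":[0,0.01,-0.04],"jaw":1,"roll":0},{"xyz":[0,0.03,-0.08],"jaw":1,"roll":0},{"xyz":[0,0.06,-0.1],"jaw":1,"roll":0},{"xyz":[0,0.09,-0.1],"jaw":1,"roll":0},{"xyz":[0,0.1,-0.1],"jaw":1,"roll":0},{"xyz":[0,0.1,-0.1],"jaw":1,"roll":0},{"xyz":[0,0.1,-0.1],"jaw":1,"roll":0}]'; python3 -c "
from h import *
st()
f=grab('wrist');im,d,c=f
cv2.imwrite('pics/w13.png',im)
P,u,v=cloud(d,c);W=np.array([w2c(p) for p in P])
r=(im[v,u,2]>90)&(im[v,u,1]<60)&(im[v,u,0]<60)&(abs(W[:,1]+75)<15)&(W[:,2]>185)&(W[:,0]<0)
print('red',r.sum(),W[r].min(0).round(1),W[r].max(0).round(1))
k=(abs(W[:,1]+75)<6)&(W[:,0]>-135)&(W[:,0]<0)&(W[:,2]>172)
for x in np.arange(-134,-8,4):
    m=k&(abs(W[:,0]-x)<2)
    if m.sum()>4: print(x,np.percentile(W[m,2],[10,50,90]).round(1),m.sum())
print('roof',np.median(W[(abs(W[:,1]+30)<10)&(abs(W[:,0]+40)<20)&(W[:,2]>150),2]))
"
```

```text
time_s: 40.0
ee_pos: [504.2, -107.6, 306.8]
ee_rot: [180.0, 0.0, -90.9]
force: [0.1, 0.8, 0.8]
gripper_width: 0.5
40.0 cab [-142.2  -74.9  306.8] rot [180.    0.  -90.9] F(cab) [0.1 0.8] 0.8 w 0.5
red 9 [-32.6 -81.1 206.2] [-19.  -64.8 208.3]
-134 [184.2 185.2 384.4] 75
-130 [184.7 360.5 391.4] 119
-126 [312.4 339.8 360. ] 1672
-122 [196.5 197.8 402.1] 143
-118 [409.  419.1 426.1] 4210
-114 [400.9 419.5 428.7] 2062
-110 [398.8 402.6 408.2] 1208
-106 [397.1 406.7 408.4] 869
-102 [391.6 400.2 406.6] 808
-98 [187.7 188.9 190. ] 53
-94 [188.2 189.  189.9] 99
-90 [188.3 189.1 190.1] 84
-86 [188.3 200.3 203. ] 67
-82 [202.7 203.7 204.5] 102
-78 [202.2 203.5 206. ] 92
-74 [205.3 206.2 207. ] 96
-70 [205.2 206.1 206.9] 101
-66 [205.4 206.3 207.1] 106
-62 [205.1 206.1 207. ] 123
-58 [205.1 206.1 207.1] 111
-54 [205.3 206.3 207.1] 108
-50 [205.5 206.1 207. ] 107
-46 [205.5 206.3 207.1] 108
-42 [205.4 206.2 207. ] 123
-38 [205.3 206.1 206.9] 109
-34 [205.1 206.2 207.1] 111
-30 [205.9 206.9 208.1] 123
-26 [207.3 208.3 209.1] 125
-22 [208.7 209.8 210.8] 126
-18 [206.4 207.4 208.5] 20
roof 168.86683062485844
```

The handle reads a level 206.2 from x=-74 to -34 (about 207.3 corrected against the roof), so the lever is flat on its stop. I'll use the last picture to check the bail.

```bash
python3 -c "
from h import *
import pickle
im=cv2.imread('pics/w13.png'); f=grab('side'); s=f[0]
a=cv2.resize(im[150:330,200:440],(800,600),interpolation=3); b=cv2.resize(s[150:225,280:380],(800,600),interpolation=3)
cv2.imwrite('pics/fin.png',np.hstack([cv2.resize(a,(400,300)),cv2.resize(b,(400,300))]))
im,d,c=grab('wrist')
P,u,v=cloud(d,c);W=np.array([w2c(p) for p in P])
m=(W[:,2]>160)&(W[:,2]<176)&(W[:,0]<-100)&(W[:,0]>-130)
q=np.array([(y,W[m&(abs(W[:,1]-y)<1.5),0].min()) for y in range(-130,100,8) if (m&(abs(W[:,1]-y)<1.5)).sum()>3])
print(q.round(1).tolist())
b=(W[:,2]>180)&(W[:,2]<215)&(W[:,0]>-135)&(W[:,0]<-60)&(((W[:,1]+75)>13)&((W[:,1]+75)<25))
for x in range(-132,-60,6):
  k=b&(abs(W[:,0]-x)<3)
  if k.sum()>3: print(x,k.sum(),np.percentile(W[k,2],[50,95]).round(1))
"
```

```text
[[-130.0, -111.7], [-122.0, -112.0], [-114.0, -111.8], [-106.0, -111.8], [-98.0, -112.0], [-82.0, -112.9], [-74.0, -112.9], [-66.0, -115.9], [-50.0, -113.0], [-42.0, -113.0], [-34.0, -113.3], [-26.0, -113.1], [-18.0, -113.1], [-10.0, -113.1], [-2.0, -113.0], [6.0, -113.0], [14.0, -113.0], [22.0, -113.0], [30.0, -113.1], [38.0, -112.9], [46.0, -113.2], [54.0, -113.1], [62.0, -113.1], [70.0, -113.0], [78.0, -113.0], [86.0, -113.1], [94.0, -112.9]]
-120 86 [196.  197.6]
-114 123 [194.9 197.3]
-108 44 [193.6 194.5]
-102 50 [194.2 195.3]
-96 49 [194.5 195.9]
-90 49 [195.3 196.3]
-84 55 [195.6 196.7]
-78 56 [195.9 197.5]
-72 53 [196.6 197.5]
-66 48 [197.  199.1]
```

View pics/fin.png

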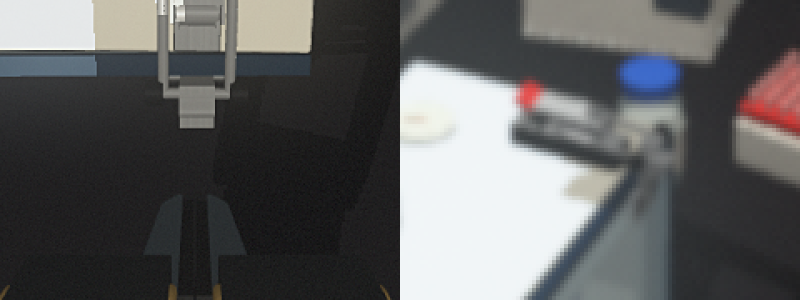

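The left crop shows the bar passing under the keeper, and the right shows the lever flat. The door squeeze is less certain, so I'll go back to the w4 viewpoint for a like-for-like comparison.

```bash
python3 -m pendant '[{"xyz":[0.01,0,-0.022],"jaw":1,"roll":-10},{"xyz":[0.03,-0.002,-0.022],"jaw":1,"roll":-20},{"xyz":[0.05,-0.004,-0.022],"jaw":1,"roll":-30},{"xyz":[0.077,-0.007,-0.022],"jaw":1,"roll":-40},{"xyz":[0.077,-0.007,-0.022],"jaw":1,"roll":-50},{"xyz":[0.077,-0.007,-0.022],"jaw":1,"roll":-60},{"xyz":[0.077,-0.007,-0.022],"jaw":1,"roll":-70},{"xyz":[0.077,-0.007,-0.022],"jaw":1,"roll":-80}]'>/dev/null; python3 -m pendant '[{"xyz":[0,0,0],"jaw":1,"roll":-9.4},{"xyz":[0,0,0],"jaw":1,"roll":-9.4},{"xyz":[0,0,0],"jaw":1,"roll":-9.4},{"xyz":[0,0,0],"jaw":1,"roll":-9.4},{"xyz":[0,0,0],"jaw":1,"roll":-9.4},{"xyz":[0,0,0],"jaw":1,"roll":-9.4},{"xyz":[0,0,0],"jaw":1,"roll":-9.4},{"xyz":[0,0,0],"jaw":1,"roll":-9.4}]'>/dev/null; python3 -c "
from h import *
import pickle
st();f=grab('wrist');pickle.dump(f,open('w14.pkl','wb'))
for n in ('w4','w14'):
  im,d,c=pickle.load(open(n+'.pkl','rb'))
  P,u,v=cloud(d,c);W=np.array([w2c(p) for p in P]);print(n)
  m=(W[:,2]>162)&(W[:,2]<176)&(W[:,0]<-80)&(W[:,0]>-135)
  br=im[v,u].min(1)
  for y in (-120,-105,-45,-30,-15,0):
    k=m&(abs(W[:,1]-y)<3); o=k&(br<120)
    if o.sum()>3: print(y,'door outer',np.percentile(W[o,0],2).round(1),'roof edge',np.percentile(W[k&(br>200),0],2).round(1) if (k&(br>200)).any() else None)
  k=(W[:,2]>183)&(W[:,2]<188)&(abs(W[:,1]+75)<7)&(W[:,0]<-125)&(W[:,0]>-145); print('foot',np.percentile(W[k,0],[2,50,98]).round(1) if k.any() else 0)
  k=(W[:,2]>195)&(W[:,2]<199)&(abs(W[:,1]+75)<7)&(W[:,0]<-108)&(W[:,0]>-140); print('lip',np.percentile(W[k,0],[2,50,98]).round(1))
  for nm,lo,hi in (('petri',165,215),):
    k=(W[:,2]>176)&(W[:,0]>-10)&(W[:,0]<90)&(abs(W[:,1]-0)<135); print('dish centres z>176',np.median(W[k],0).round(1))
"
```

```text
42.15 cab [-135.8 -151.9  329.3] rot [180.   -0.   -1.5] F(cab) [-0.   0.6] -0.2 w 0.5
w4
-120 door outer -114.4 roof edge -100.5
-105 door outer -114.5 roof edge -100.5
-45 door outer -114.3 roof edge -99.6
-30 door outer -114.2 roof edge -99.8
-15 door outer -114.1 roof edge -99.5
0 door outer -114.0 roof edge -99.5
foot [-136.6 -135.  -134.1]
lip [-128.1 -121.3 -115.1]
dish centres z>176 [ 59.8 -56.8 176.1]
w14
-120 door outer -112.3 roof edge -100.4
-105 door outer -112.3 roof edge -100.7
-45 door outer -112.5 roof edge -100.2
-30 door outer -112.6 roof edge -99.8
-15 door outer -112.6 roof edge -100.0
0 door outer -113.0 roof edge -100.3
foot [-133.9 -130.7 -126.7]
lip [-126.3 -119.5 -112.6]
dish centres z>176 [ 57.8 -58.4 176. ]
```

Like for like, the door has moved in about 2 mm at the keeper (about -0.011 rad), so it is clamped. The gripper is clear of everything.

```bash
python3 -c "
from h import *
st();print(env.job_done())"
```

```text
42.2 cab [-135.7 -151.9  329.3] rot [180.   -0.   -1.5] F(cab) [0.6 0.4] 0.6 w 0.6
the job is handed in; nothing more can be done
None
```

The cabinet is sealed, and I handed the job in at 42 s of the 72 s allowed. I pushed the door shut onto the gasket and set the bail's bar on the keeper's foot. I then slid the bar under the lip until it butted on the plate, and pressed the lever over past centre.

**Forces:** The highest readings I saw were about 5.5 N on the door, 6 N on the bail and 9 N on the lever at its stop. They were read only at the end of each step, so a brief peak could have gone unseen.

**Last checks:**
- **Lever:** the handle is level at about 207 mm, so it lies flat on its stop.
- **Bail:** the picture shows the bar under the lip.
- **Door:** it sits about 2 mm further in at the keeper than before latching (about -0.011 rad), which matches a clamped door.
- **Robot:** the arm is clear of everything, with no force on it.

**Unsure or disagreeing:**
- **Door:** an earlier measurement from another camera angle did not show the door squeezed. I trusted the one taken from the same viewpoint before and after.
- **Lever force:** pressing it over took about 5 N before it reached the stop, less than I expected, so I stopped once to confirm the bail was still hooked.
- **Dish:** a rough check of one dish on the roof differed by about 2 mm between views. I put this down to measurement noise, since the arm never went near it. I did not measure the rest of the labware again.

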